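# Set the drip tray and hang the goblets in the bar rack

## Robot

A 6-joint arm with a two-finger parallel gripper is mounted at the origin on the work surface. World frame = base frame: x ahead of the robot, y to its left, z up, the work surface at z = 0. Lengths are in mm, angles in rad, forces in N, time in s.
With the tool pointing down it reaches from about 300 to 775 mm from the base axis. Payload 14.6 kg.
Tool frame: the origin (TCP) lies between the finger pads; the fingertips stand manip.nose_length ahead of it and the grasp point (between the pads) lies 11 mm behind it (manip.nose_length is the distance from the TCP to the fingertips, in mm); z points along the fingers, y is the line along which they close (so a half turn about z gives the same grasp; the last joint's range is limited). The gripper opens to 94 mm and grips with 3 to 60 N. Pads are 16 mm wide; open, the fingers measure 119 mm over their backs; the gripper's body (75 mm by 177 mm) begins 78 mm behind the grasp point.
Start: joints at [-1.359, 0.3, 1.521, -0, 1.321, -0.067], TCP at [151.354, -528.754, 183.546] pointing down, gripper open.
Joint ranges: [-3.03, 3.03], [-0.79, 2.21], [0.23, 2.52], [-1.04, 4.18], [0, 3.07], [-2.55, 2.55]. Speed limits (rad/s): [2.22, 2.22, 2.57, 3.14, 3.14, 3.14].

## Interface

Orientations are given as [roll, pitch, yaw] about the fixed x, y, z axes, in that order (R = Rz(yaw) Ry(pitch) Rx(roll)).
In Python, from cell import manip, cams, job gives the robot as it stands.
- The arm moves only by the tool jog_arm, never from a script. Its argument "commands" is a list of rows, each an object of numbers: "dx", "dy", "dz": the shift along the tool's x, y, z each as a share of 40 mm, from -1 to 1; "ax", "ay", "az": the turn, a rotation vector about the tool's x, y, z each as a share of 10 degrees, from -1 to 1; "gripper": the closure, from 0 (fully open) to 1 (shut). A call has 1 to 10 rows; each row shifts and turns the commanded pose from where the row before left it, along the tool's axes as they then stand; what a row does not reach is not made up. A row lasts 1/8 s, in which the tool goes at most 62.5 mm and 10.7 degrees, less where a joint would pass 70% of its speed; a pose out of reach is approached as far as the arm can. A call with a number of a shift or a turn outside -1 to 1 is refused whole. A call with a gripper value outside its range is refused whole. The fingers move at their own pace and stop on an object; "squeeze" is the grip in N (left out, the last holds). Time passes only in rows, so rows that do not move let the fingers close. It gives the time, the measured TCP pose, the force, the opening and the grip force at its end, in the units of the state.
- manip.read_state(): the state, without advancing time (a new reading comes with each control period).
- cams.camera(name): name is "scene" or "top"; returns a dict with "image" (420x560x3 uint8, red, green, blue), "fx", "fy", "cx", "cy" (pixels), "world_to_cam" (4x4, takes a point from world to camera coordinates). Camera axes: x right, y down, z forward; pixel columns grow to the right and rows downward; lengths in mm; the calibration is good to about 2 mm. A picture is of the moment at which its call begins. There is no depth.
- job.sign_off(): hands the job in; it is judged then, once.
The state is a dict: "clock": time; "joints": joint angles; "qd": joint speeds; "effort": joint torques, N m; "eef_pos": TCP position; "eef_rot": TCP orientation; "wrist_force": force on the tool from outside, world axes, zero at the start; "moment": the same for the moment, N m; "finger_gap": finger opening in mm; "finger_force": force on a finger pad.
Only numpy, scipy, OpenCV 4.12 (cv2) and the standard library are available. Lean on these libraries where they do the work, as an engineer would, in place of code of your own. Each camera call takes 0.05 s, during which the arm holds its last target. There are 200 camera calls.

## Task

First slide the black drip tray in under the glass rack, square and flush into the corner of its back and left fences. Then hang every goblet from the mat in the rack by its foot, threading the stem in from the open front between a pair of rails so that the foot rests on both rails wholly behind the front lips: green goblets in the left channel as seen from the robot (green tag), amber ones in the right channel (amber tag). Do not tip any goblet over, leave the saucers, sugar jar and tin where they are, and finish with the tray still flush in its corner.

Things in the scene. Friction and masses are not known exactly. Their poses are not given: they have to be found in the camera images.
- rack: fixed metal glass rack, open front at -x. Origin on the counter at the back fence's face, midway between its 2 channels; x points to the rear, y left, z up. Back fence: face at x=0, 32 mm high. Left fence: face y=+120, x -190 to 0 mm, 32 mm high. Rails: x -150 to 0 mm, tops z=190, 10 mm thick; lips 6 mm high at x -150 to -145; rear beam face x=0, z 180-210 mm. Nothing stands above the rails.
- green_channel (a point): mouth of the left channel (green tag at the rear): point on its centre line (rack y=+55 mm), level with the rail tops, at the rail tips (rack x=-150 mm). Two rails, each 12 mm wide, lie 12 to 24 mm either side of the centre line: slot 24 mm wide. Axes as the rack's. Holds two goblets, one behind the other, axes about 36 and 106 mm in front of the beam.
- amber_channel (a point): mouth of the right channel (amber tag at the rear), rack y=-55 mm; the same in every other way as the green channel
- corner (a point): the fence corner on the counter (rack x=0, y=+120 mm) into which the tray's rear left corner goes; axes as the rack's
- tray: loose black drip tray, 205 (x) by 240 mm (y), rim 20 mm high, 0.45 kg; origin at centre of underside of that rectangle. A pull tab 20 (x) by 30 (y) by 36 mm high stands outside its front wall, centred at x=-112.5, y=0 mm. Home: origin at rack x=-102.5, y=0 mm, same yaw, touching back and left fences; its front 55 mm and the tab then stick out from under the rails.
- mat: fixed black rubber drying mat 270 x 280 mm, 4 mm thick; origin at centre of underside; the goblets stand on it at the start
- green_a: goblet of green glass, upside down (rim down, foot up), 146 mm high, 0.16 kg. Origin: centre of the rim plane, at the bottom; z up along the stem. Bowl 62 mm wide from z=0 to 78 mm, stem 12 mm wide up to z=136, round foot disc 58 mm wide from z=136 to 146 mm (grip it by its rim from above). Absent in some starts.
- green_b: goblet of green glass, upside down (rim down, foot up), 146 mm high, 0.16 kg. Origin: centre of the rim plane, at the bottom; z up along the stem. Bowl 62 mm wide from z=0 to 78 mm, stem 12 mm wide up to z=136, round foot disc 58 mm wide from z=136 to 146 mm (grip it by its rim from above). Absent in some starts.
- amber_a: goblet of amber glass, upside down (rim down, foot up), 146 mm high, 0.16 kg. Origin: centre of the rim plane, at the bottom; z up along the stem. Bowl 62 mm wide from z=0 to 78 mm, stem 12 mm wide up to z=136, round foot disc 58 mm wide from z=136 to 146 mm (grip it by its rim from above). Absent in some starts.
- amber_b: goblet of amber glass, upside down (rim down, foot up), 146 mm high, 0.16 kg. Origin: centre of the rim plane, at the bottom; z up along the stem. Bowl 62 mm wide from z=0 to 78 mm, stem 12 mm wide up to z=136, round foot disc 58 mm wide from z=136 to 146 mm (grip it by its rim from above). Absent in some starts.
- saucers: stack of white saucers, 124 mm wide, 47 mm high, origin at centre of underside; a bystander
- sugar_jar: glass sugar jar with steel cap, 72 mm wide, 120 mm high, origin at centre of underside; a bystander
- tin: red tin, 80 x 60 x 150 mm high, origin at centre of underside; a bystander
Things that resemble listed ones, but are neither listed nor needed, are in the scene too. What is shaped like the amber_a but pink is not meant. Leave any purple look-alike of the green_a alone.

How it is judged (in metres and radians):
On the way, in this order (a step that is already met when the one before it is completed fails the run):
1. the drip tray is square and flush in the rack's fence corner (x of tray in the frame of rack above -0.1065 m and y of tray in the frame of rack above -0.004 m and angle between the x axis of tray and the x axis of rack, either way round below 0.025 rad and linear speed of tray below 0.02 m/s), for 0.3 s.
2. every goblet hangs by its foot in the channel of its colour (x of green_a in the frame of rack between -0.12 and -0.02 m and y of green_a in the frame of rack between 0.043 and 0.067 m and z of green_a in the frame of rack between 0.048 and 0.06 m and angle between each of green_a, green_b, amber_a, amber_b's own z axis and vertical below 0.12 rad and linear speed of each of green_a, green_b, amber_a, amber_b below 0.03 m/s and x of green_b in the frame of rack between -0.12 and -0.02 m and y of green_b in the frame of rack between 0.043 and 0.067 m and z of green_b in the frame of rack between 0.048 and 0.06 m and x of amber_a in the frame of rack between -0.12 and -0.02 m and y of amber_a in the frame of rack between -0.067 and -0.043 m and z of amber_a in the frame of rack between 0.048 and 0.06 m and x of amber_b in the frame of rack between -0.12 and -0.02 m and y of amber_b in the frame of rack between -0.067 and -0.043 m and z of amber_b in the frame of rack between 0.048 and 0.06 m), for 0.3 s.
At the end, for the whole second after the job is handed in: Tray within 4 mm of both fences, square to 0.025 rad, at rest; each goblet present hangs at rest, tilted under 0.12 rad, in its colour's channel: origin 48-60 mm up, within 12 mm of the channel's centre line, axis 20 to 120 mm in front of the beam (all of step 1 and all of step 2); the robot touches nothing.
It fails at once if a goblet is tipped over (angle between any of green_a, green_b, amber_a, amber_b's own z axis and vertical above 0.8 rad).
It fails at once if a bystander is moved more than 30 mm (distance of any of saucers, sugar_jar, tin from where it was at the start of the episode above 0.03 m).
Of green_a, green_b, amber_a, amber_b only 3 to 4 are there at a start; the rules pass over those that are not, and their reading is None.
At some moment in a run one of tray may be knocked a few centimetres aside while the robot is not near it.
It also fails if it takes over 210 s, if anything falls off the work surface, if the arm or the gripper's body presses on something with over 40 N, if the wrist force passes 120 N, or if a joint passes its speed limit or range.

## Working session

There is one attempt and no reset: what is moved stays moved. The work goes in short steps, Python scripts to look and compute and a tool call to move; the robot and the scene stay as the last step left them, time stands still between calls to the robot, and variables do not carry over. Pictures are saved under pics/ and viewed, at most 14 in all, crops included, and the job is handed in when it is done.

Besides the shell and the picture viewer there is one more tool, called after ">>>" by a JSON object that holds its "fn" and its "kwargs". jog_arm: Moves the arm, as the interface text tells. Shift numbers are shares of 40 mm and turn numbers shares of 10 degrees, none past 1 either way. Its arguments: {"type":"object","properties":{"commands":{"type":"array"},"squeeze":{"type":"number"}},"required":["commands"]}

```bash
ls; mkdir -p pics; python3 - <<'E'
from cell import manip,cams,job
import cv2,numpy as np
np.set_printoptions(suppress=True,precision=4)
print(manip.nose_length, manip.read_state())
for n in("scene","top"):
    c=cams.camera(n); cv2.imwrite(f"pics/{n}0.png",c["image"][:,:,::-1]); print(n,c["fx"],c["fy"],c["cx"],c["cy"],c["world_to_cam"])
E
```

```text
pics
8.0 {'clock': 0.0, 'joints': array([-1.3586,  0.3005,  1.5216,  0.    ,  1.3207, -0.0666]), 'qd': array([ 0.0013, -0.0006,  0.0009, -0.0014,  0.0008, -0.0002]), 'effort': array([ -0.0014, -53.1806, -35.2736,   0.0708,   0.0244,  -0.0001]), 'eef_pos': array([ 151.2978, -528.4881,  182.9867]), 'eef_rot': array([-3.1404, -0.0001,  0.2788]), 'wrist_force': array([ 0.0102, -0.5727,  0.1571]), 'moment': array([ 0.0223, -0.0492,  0.027 ]), 'finger_force': 0.0, 'finger_gap': 93.42365773641619}
scene 475.95030781751535 475.95030781751535 287.82970182890705 208.6245408587824 [[   0.2573    0.9661    0.0207 -122.3773]
 [   0.6787   -0.1654   -0.7156 -284.2466]
 [  -0.6879    0.1982   -0.6982 1900.1304]
 [   0.        0.        0.        1.    ]]
top 507.1704071711897 507.1704071711897 283.44374474672793 210.6537612367519 [[  -0.0013   -1.       -0.0006  -22.3391]
 [  -0.9979    0.0014   -0.065   550.1365]
 [   0.065     0.0005   -0.9979 1640.7853]
 [   0.        0.        0.        1.    ]]
```

View pics/scene0.png

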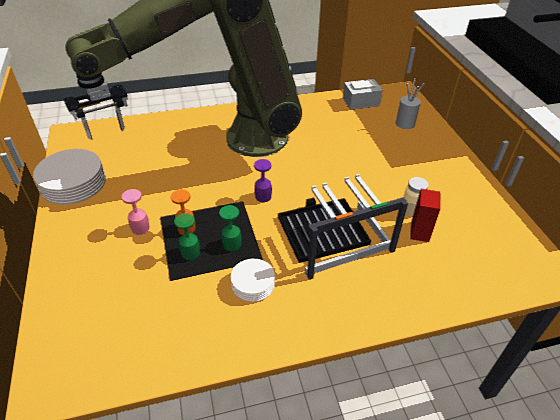

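View pics/top0.png

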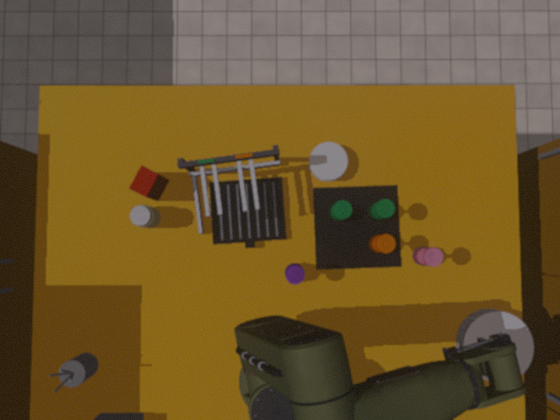

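Top view: green goblets at (341,210) and (383,209), and an amber one at (383,244), all on the mat. The pink (430,257) and purple (294,273) look-alikes stand off it. The tray (248,211) is partly under the rack, whose beam runs from (182,163) to (278,153). I'll enlarge both views to confirm and measure.

```bash
python3 - <<'E'
import cv2
a=cv2.imread("pics/top0.png")[140:290,120:320]; cv2.imwrite("pics/topc.png",cv2.resize(a,None,fx=4,fy=4,interpolation=cv2.INTER_CUBIC))
a=cv2.imread("pics/scene0.png")[160:300,250:450]; cv2.imwrite("pics/scenec.png",cv2.resize(a,None,fx=4,fy=4,interpolation=cv2.INTER_CUBIC))
a=cv2.imread("pics/top0.png")[175:280,280:450];b=cv2.imread("pics/scene0.png")[150:285,100:290]
b=cv2.resize(b,(400,284),interpolation=cv2.INTER_CUBIC);a=cv2.resize(a,(400,247),interpolation=cv2.INTER_CUBIC)
cv2.imwrite("pics/gob.png",cv2.resize(cv2.vconcat([a,b]),None,fx=1.1,fy=1.1))
E
```

```text
(no output)
```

View pics/topc.png

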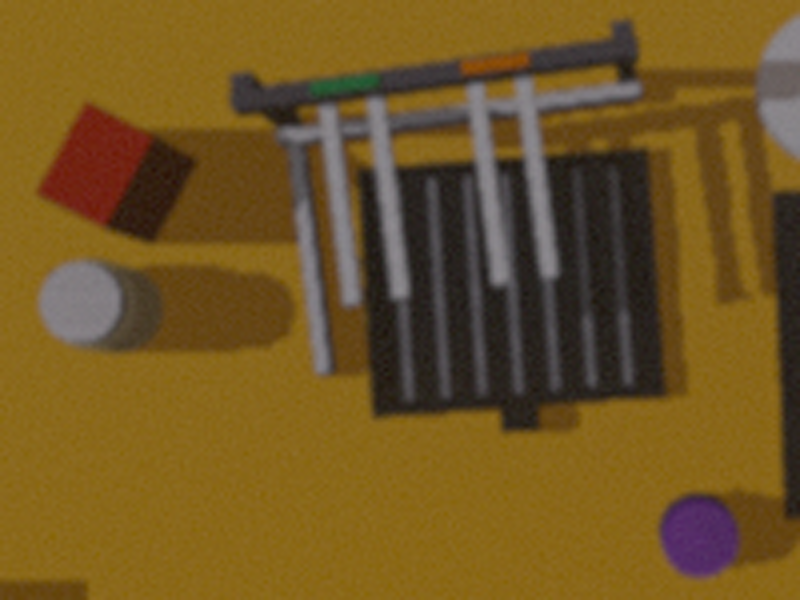

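View pics/scenec.png

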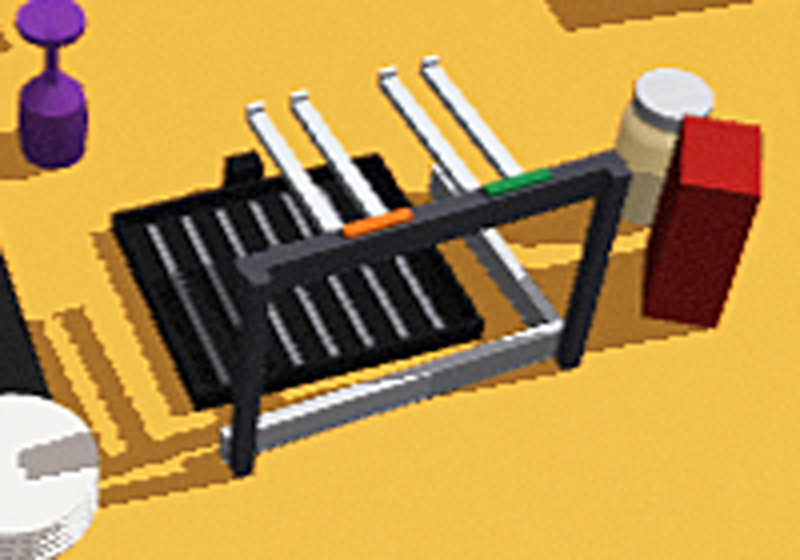

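View pics/gob.png

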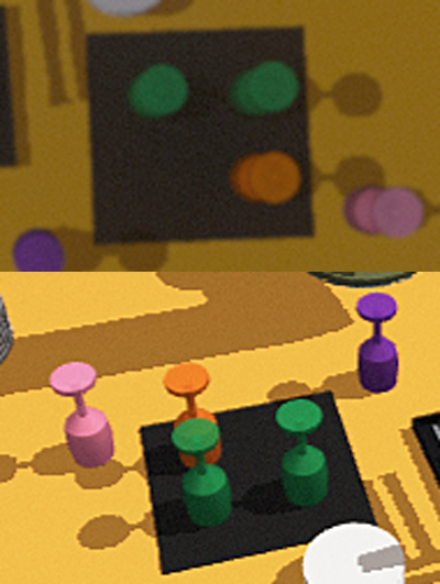

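The crops confirm it: the goblets on the mat are green, green and amber. The pink one, left of the mat in the scene view, and the purple one are decoys. Next I fit the rack and tray poses and triangulate the feet.

```bash
cat >h.py <<'E'
import numpy as np,cv2
from scipy.optimize import least_squares
from cell import manip,cams,job
np.set_printoptions(suppress=True,precision=3)
def proj(c,P):
    P=np.atleast_2d(P);W=np.array(c["world_to_cam"]);q=P@W[:3,:3].T+W[:3,3]
    return np.c_[c["fx"]*q[:,0]/q[:,2]+c["cx"],c["fy"]*q[:,1]/q[:,2]+c["cy"]]
def place(p,L):
    L=np.atleast_2d(np.array(L,float));c,s=np.cos(p[2]),np.sin(p[2])
    return np.c_[p[0]+c*L[:,0]-s*L[:,1],p[1]+s*L[:,0]+c*L[:,1],L[:,2]]
def fit(obs,p0):  # obs: list of (cam, local pts, px)
    return least_squares(lambda p:np.concatenate([(proj(c,place(p,L))-px).ravel() for c,L,px in obs]),p0,loss="soft_l1",x_scale=[10,10,.05])
def tri(obs,p0=(500,0,150)):
    return least_squares(lambda p:np.concatenate([(proj(c,p)[0]-u) for c,u in obs]),p0,x_scale=10)
def crop(px,f,o): return (np.array(px,float)+.5)/f-.5+np.array(o)
E
python3 - <<'E'
from h import *
t=cams.camera("top");s=cams.camera("scene")
C=lambda p:crop(p,4,(120,140)); S=lambda p:crop(p,4,(250,160))
r=fit([(t,[(-150,73,196),(-150,37,196),(-150,-37,196),(-150,-73,196),(-190,120,32),(0,120,32)],C([(352,303),(400,297),(500,284),(551,276),(331,372),(303,141)])),
 (s,[(-150,-73,196),(-150,-37,196),(-150,37,196),(-150,73,196)],S([(256,104),(300,94),(388,70),(430,60)]))],[650,50,.1])
print("rack",r.x,r.fun)
y=fit([(t,[(-102.5,120,20),(-102.5,-120,20),(102.5,-120,20),(102.5,120,20)],C([(375,416),(664,394),(648,150),(361,172)])),
 (s,[(-102.5,-120,20),(102.5,120,20),(102.5,-120,20)],S([(113,212),(483,320),(193,393)]))],[550,50,.1])
print("tray",y.x,y.fun)
# tray in rack
c,sn=np.cos(r.x[2]),np.sin(r.x[2]);d=y.x[:2]-r.x[:2]
print("tray in rack",c*d[0]+sn*d[1],-sn*d[0]+c*d[1],y.x[2]-r.x[2])
for n,a,b in(("g1",(162,90),(299,416)),("g2",(272,86),(196,433)),("am",(274,176),(187,378)),("purple",(38,252),(377,307))):
    q=tri([(t,crop(a,2.588,(280,175))),(s,crop((b[0],b[1]-271.7),2.316,(100,150)))]);print(n,q.x,q.fun)
E
```

```text
rack [682.387 146.268   0.13 ] [-0.433  0.269 -0.185  0.161 -0.022  0.107 -0.538  0.501 -0.478 -0.041
 -0.483 -0.151 -0.625  0.926 -0.576  0.53  -0.363  0.708 -0.292  0.437]
tray [549.217  95.153   0.067] [-0.957  1.185  0.415  1.67   0.155  0.22  -1.131 -0.34  -0.752  0.67
 -0.054  1.477  0.131  1.356]
tray in rack -138.65696230195178 -33.48289181840431 -0.06296934876623807
g1 [ 544.834 -199.394  151.866] [-0.215 -0.043 -0.211 -0.01 ]
g2 [ 548.915 -326.656  156.388] [-0.1   -0.015 -0.095 -0.008]
am [ 444.916 -327.54   154.797] [-0.185 -0.026 -0.185 -0.016]
purple [357.699 -55.954 151.982] [0.152 0.036 0.169 0.004]
```

>>> {"fn": "jog_arm", "kwargs": {"commands": [{"dz":-0.5,"az":0.607,"gripper":0},{"dz":-0.5,"az":0.606},{"dx":0.4,"dy":-0.74},{"dx":0.4,"dy":-0.74},{"dx":0.4,"dy":-0.74},{"dx":0.4,"dy":-0.74},{"dx":0.4,"dy":-0.74},{"dx":0.4,"dy":-0.74},{"dx":0.4,"dy":-0.74},{"dx":0.4,"dy":-0.74}]}}

```text
schema error: expected keys dx, dy, dz, ax, ay, az, gripper
```

>>> {"fn": "jog_arm", "kwargs": {"commands": [{"dx":0.4,"dy":-0.74},{"dx":0.4,"dy":-0.74},{"dx":0.4,"dy":-0.74},{"dx":0.4,"dy":-0.74},{"dx":0.4,"dy":-0.74},{"dx":0.4,"dy":-0.74},{"dx":0.4,"dy":-0.74},{"dx":0.4,"dy":-0.74},{"dx":0.4,"dy":-0.74},{"dx":0.4,"dy":-0.74}]}}

```text
schema error: expected keys dx, dy, dz, ax, ay, az, gripper
```

>>> {"fn": "jog_arm", "kwargs": {"commands": [{"dx":0.4,"dy":-0.74},{"dx":0.08,"dy":-0.83},{"dz":0},{"dz":0}]}}

```text
schema error: expected keys dx, dy, dz, ax, ay, az, gripper
```

>>> {"fn": "jog_arm", "kwargs": {"commands": [{"dx":0,"dy":0,"dz":-0.5,"ax":0,"ay":0,"az":0.607,"gripper":0},{"dx":0,"dy":0,"dz":-0.5,"ax":0,"ay":0,"az":0.606,"gripper":0},{"dx":0.5,"dy":-0.93,"dz":0,"ax":0,"ay":0,"az":0,"gripper":0},{"dx":0.5,"dy":-0.93,"dz":0,"ax":0,"ay":0,"az":0,"gripper":0},{"dx":0.5,"dy":-0.93,"dz":0,"ax":0,"ay":0,"az":0,"gripper":0},{"dx":0.5,"dy":-0.93,"dz":0,"ax":0,"ay":0,"az":0,"gripper":0},{"dx":0.5,"dy":-0.93,"dz":0,"ax":0,"ay":0,"az":0,"gripper":0},{"dx":0.5,"dy":-0.93,"dz":0,"ax":0,"ay":0,"az":0,"gripper":0},{"dx":0.5,"dy":-0.93,"dz":0,"ax":0,"ay":0,"az":0,"gripper":0},{"dx":0.5,"dy":-0.93,"dz":0,"ax":0,"ay":0,"az":0,"gripper":0}]}}

```text
clock: 1.45
eef_pos: [291.3, -219.8, 223.6]
eef_rot: [3.141, -0.0, 0.067]
wrist_force: [0.4, -0.5, 0.2]
finger_gap: 93.8
finger_force: 0.0
```

>>> {"fn": "jog_arm", "kwargs": {"commands": [{"dx":0.5,"dy":-0.93,"dz":0,"ax":0,"ay":0,"az":0,"gripper":0},{"dx":0.5,"dy":-0.93,"dz":0,"ax":0,"ay":0,"az":0,"gripper":0},{"dx":0.5,"dy":-0.93,"dz":0,"ax":0,"ay":0,"az":0,"gripper":0},{"dx":0.5,"dy":-0.93,"dz":0,"ax":0,"ay":0,"az":0,"gripper":0},{"dx":0.5,"dy":-0.93,"dz":0,"ax":0,"ay":0,"az":0,"gripper":0},{"dx":0.5,"dy":-0.93,"dz":0,"ax":0,"ay":0,"az":0,"gripper":0},{"dx":0.5,"dy":-0.93,"dz":0,"ax":0,"ay":0,"az":0,"gripper":0},{"dx":0.5,"dy":-0.93,"dz":0,"ax":0,"ay":0,"az":0,"gripper":0},{"dx":0,"dy":0,"dz":0,"ax":0,"ay":0,"az":0,"gripper":0},{"dx":0,"dy":0,"dz":0,"ax":0,"ay":0,"az":0,"gripper":0}]}}

```text
clock: 2.7
eef_pos: [430.4, 86.2, 223.4]
eef_rot: [3.141, 0.001, 0.067]
wrist_force: [-0.1, -0.3, 0.1]
finger_gap: 94.0
finger_force: 0.0
```

>>> {"fn": "jog_arm", "kwargs": {"commands": [{"dx":0,"dy":-0.03,"dz":0.9,"ax":0,"ay":0,"az":0,"gripper":0},{"dx":0,"dy":0,"dz":0.9,"ax":0,"ay":0,"az":0,"gripper":0},{"dx":0,"dy":0,"dz":0.9,"ax":0,"ay":0,"az":0,"gripper":0},{"dx":0,"dy":0,"dz":0.9,"ax":0,"ay":0,"az":0,"gripper":0},{"dx":0,"dy":0,"dz":0.6,"ax":0,"ay":0,"az":0,"gripper":0},{"dx":0,"dy":0,"dz":0.4,"ax":0,"ay":0,"az":0,"gripper":0},{"dx":0,"dy":0,"dz":0,"ax":0,"ay":0,"az":0,"gripper":0}]}}

```text
clock: 3.58
eef_pos: [430.0, 86.8, 39.1]
eef_rot: [3.141, 0.002, 0.066]
wrist_force: [0.4, 0.2, 0.1]
finger_gap: 94.1
finger_force: 0.0
```

```bash
python3 - <<'E'
from h import *
s=cams.camera("scene")["image"][150:300,280:430,::-1];t=cams.camera("top")["image"][170:270,190:310,::-1]
cv2.imwrite("pics/tab1.png",cv2.hconcat([cv2.resize(s,(450,450),interpolation=2),cv2.resize(t,(350,450*1),interpolation=2)]))
E
```

```text
(no output)
```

View pics/tab1.png

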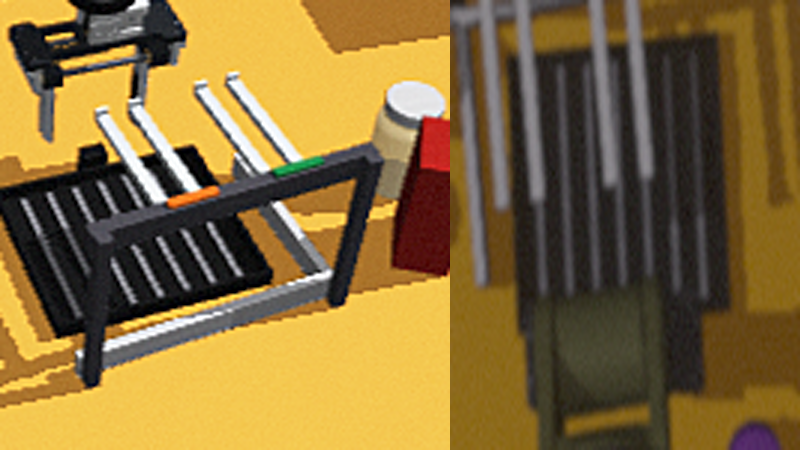

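```bash
python3 - <<'E'
from h import *
s=cams.camera("scene");st=manip.read_state();print(st["eef_pos"])
for P in [(430,86.8,31),(430,86.8,36),(427+10,87.6,36),(430,133,31),(430,40,31)]: print(P,(proj(s,P)-[280,150])*3)
y=[549.217,95.153,.067];print((proj(s,place(y,[(-112.5,0,36),(-122.5,0,36)]))-[280,150])*3)
E
```

```text
[431.089  87.37   40.449]
(430, 86.8, 31) [[ 88.424 150.027]]
(430, 86.8, 36) [[ 88.659 146.77 ]]
(437, 87.6, 36) [[ 91.158 150.828]]
(430, 133, 31) [[127.663 143.393]]
(430, 40, 31) [[ 48.215 156.825]]
[[ 91.168 150.806]
 [ 88.013 144.962]]
```

```bash
python3 - <<'E'
from h import *
s=cams.camera("scene");y=.2788
for z in (175,185,200,215):
  print(z,[proj(s,(151.3+k*50*np.sin(y),-528.5-k*50*np.cos(y),z))[0] for k in(1,-1)])
cv2.imwrite("pics/tab2.png",cv2.resize(s["image"][120:220,260:360,::-1],(600,600),interpolation=2))
E
```

```text
175 [array([ 93.378, 146.576]), array([123.743, 137.697])]
185 [array([ 92.562, 144.088]), array([123.08, 135.23])]
200 [array([ 91.324, 140.314]), array([122.076, 131.488])]
215 [array([ 90.07 , 136.488]), array([121.058, 127.695])]
```

View pics/tab2.png

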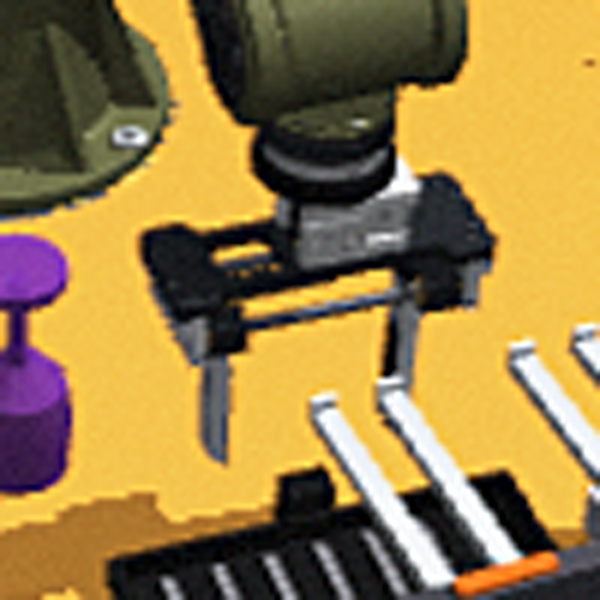

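```bash
python3 - <<'E'
from h import *
t=cams.camera("top")
for z in(110,150): print([proj(t,(431.1+dx,87.4,z))[0] for dx in(-37,0,37)])
E
```

```text
[array([247.5 , 259.47]), array([247.54 , 247.385]), array([247.579, 235.336])]
[array([246.547, 259.885]), array([246.589, 247.481]), array([246.631, 235.116])]
```

>>> {"fn": "jog_arm", "kwargs": {"commands": [{"dx":0,"dy":0,"dz":0.3,"ax":0,"ay":0,"az":0,"gripper":0},{"dx":0,"dy":0,"dz":0.3,"ax":0,"ay":0,"az":0,"gripper":0},{"dx":0,"dy":0,"dz":0,"ax":0,"ay":0,"az":0,"gripper":0},{"dx":0,"dy":0,"dz":0,"ax":0,"ay":0,"az":0,"gripper":0}]}}

```text
clock: 4.32
eef_pos: [430.7, 87.8, 15.5]
eef_rot: [3.142, 0.0, 0.067]
wrist_force: [-1.1, -0.4, -0.0]
finger_gap: 94.1
finger_force: 0.0
```

```bash
python3 - <<'E'
from h import *
s=cams.camera("scene")
cv2.imwrite("pics/tab3.png",cv2.resize(s["image"][120:220,260:360,::-1],(600,600),interpolation=2))
E
```

```text
(no output)
```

View pics/tab3.png

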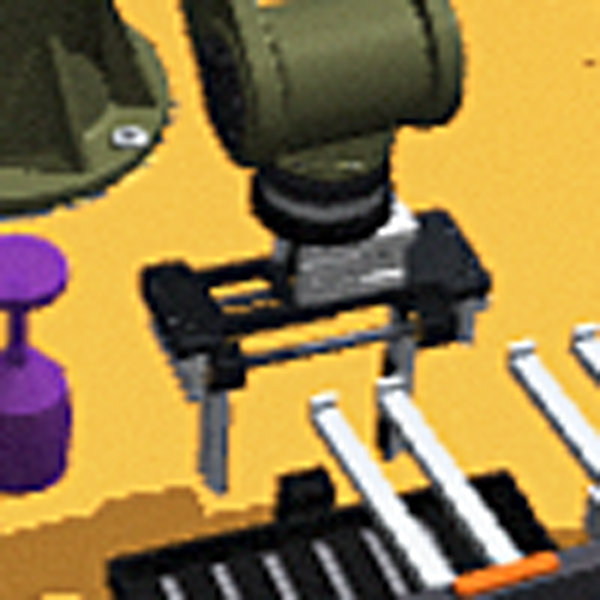

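>>> {"fn": "jog_arm", "kwargs": {"commands": [{"dx":0,"dy":0,"dz":0.06,"ax":0,"ay":0,"az":0,"gripper":0.3},{"dx":0,"dy":0,"dz":0,"ax":0,"ay":0,"az":0,"gripper":0.5},{"dx":0,"dy":0,"dz":0,"ax":0,"ay":0,"az":0,"gripper":1},{"dx":0,"dy":0,"dz":0,"ax":0,"ay":0,"az":0,"gripper":1},{"dx":0,"dy":0,"dz":0,"ax":0,"ay":0,"az":0,"gripper":1},{"dx":0,"dy":0,"dz":0,"ax":0,"ay":0,"az":0,"gripper":1},{"dx":0,"dy":0,"dz":0,"ax":0,"ay":0,"az":0,"gripper":1},{"dx":0,"dy":0,"dz":0,"ax":0,"ay":0,"az":0,"gripper":1}], "squeeze": 20}}

```text
clock: 5.38
eef_pos: [430.6, 87.8, 13.1]
eef_rot: [-3.142, 0.0, 0.067]
wrist_force: [0.1, -0.6, 0.4]
finger_gap: 28.2
finger_force: 20.0
```

>>> {"fn": "jog_arm", "kwargs": {"commands": [{"dx":0,"dy":0,"dz":0,"ax":0,"ay":0,"az":-0.18,"gripper":1},{"dx":0,"dy":0,"dz":0,"ax":0,"ay":0,"az":-0.18,"gripper":1},{"dx":0.16,"dy":-0.1,"dz":0,"ax":0,"ay":0,"az":0,"gripper":1},{"dx":0.16,"dy":-0.1,"dz":0,"ax":0,"ay":0,"az":0,"gripper":1},{"dx":0.16,"dy":-0.1,"dz":0,"ax":0,"ay":0,"az":0,"gripper":1},{"dx":0.16,"dy":-0.1,"dz":0,"ax":0,"ay":0,"az":0,"gripper":1},{"dx":0.16,"dy":-0.1,"dz":0,"ax":0,"ay":0,"az":0,"gripper":1},{"dx":0,"dy":0,"dz":0,"ax":0,"ay":0,"az":0,"gripper":1},{"dx":0,"dy":0,"dz":0,"ax":0,"ay":0,"az":0,"gripper":1}], "squeeze": 40}}

```text
clock: 6.5
eef_pos: [459.3, 111.2, 14.2]
eef_rot: [3.141, 0.001, 0.13]
wrist_force: [-12.6, -6.6, 23.7]
finger_gap: 0.6
finger_force: 11.8
```

>>> {"fn": "jog_arm", "kwargs": {"commands": [{"dx":0.05,"dy":0,"dz":0,"ax":0,"ay":0,"az":0,"gripper":1},{"dx":0.05,"dy":0,"dz":0,"ax":0,"ay":0,"az":0,"gripper":1},{"dx":0,"dy":0,"dz":0,"ax":0,"ay":0,"az":0,"gripper":1}]}}

```text
clock: 6.88
eef_pos: [460.4, 111.5, 14.0]
eef_rot: [3.141, 0.008, 0.131]
wrist_force: [-31.4, -7.9, 41.4]
finger_gap: 0.4
finger_force: 20.6
```

>>> {"fn": "jog_arm", "kwargs": {"commands": [{"dx":-0.15,"dy":0,"dz":0,"ax":0,"ay":0,"az":0,"gripper":1},{"dx":0,"dy":0,"dz":-0.8,"ax":0,"ay":0,"az":0,"gripper":1},{"dx":0,"dy":0,"dz":-0.8,"ax":0,"ay":0,"az":0,"gripper":0.5},{"dx":0,"dy":0,"dz":-0.5,"ax":0,"ay":0,"az":0,"gripper":0},{"dx":0,"dy":0,"dz":0,"ax":0,"ay":0,"az":0,"gripper":0}]}}

```text
clock: 7.5
eef_pos: [458.5, 111.6, 98.1]
eef_rot: [-3.141, -0.003, 0.13]
wrist_force: [0.3, 0.1, 0.0]
finger_gap: 27.0
finger_force: 0.0
```

```bash
python3 - <<'E'
from h import *
s=cams.camera("scene")["image"][140:290,270:430,::-1]
cv2.imwrite("pics/tab4.png",cv2.resize(s,(640,600),interpolation=2))
print(manip.read_state()["eef_pos"])
E
```

```text
[457.842 111.478  96.987]
```

View pics/tab4.png

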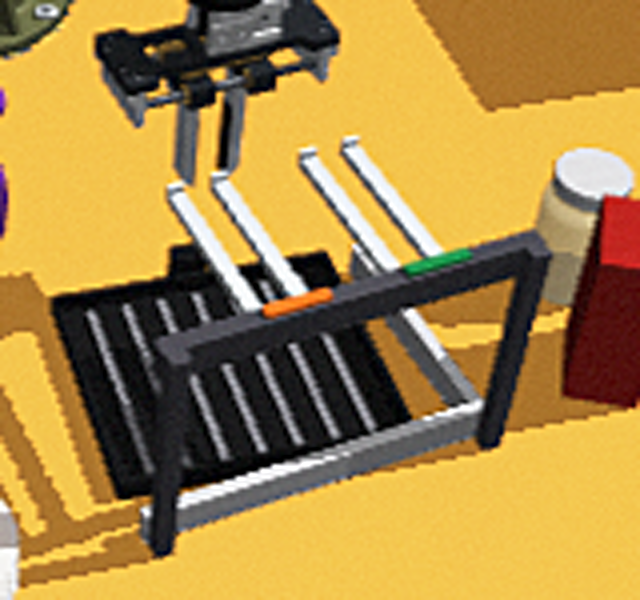

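The tab slipped out and the tray moved only partway. In the pictures the fingertips stand higher than the stated nose length implies, so I'll check with a gentle touch-down on bare counter.

>>> {"fn": "jog_arm", "kwargs": {"commands": [{"dx":-0.8,"dy":0,"dz":0,"ax":0,"ay":0,"az":0,"gripper":0.5},{"dx":-0.8,"dy":0,"dz":0.4,"ax":0,"ay":0,"az":0,"gripper":0.5},{"dx":0,"dy":0,"dz":0.7,"ax":0,"ay":0,"az":0,"gripper":0.5},{"dx":0,"dy":0,"dz":0.7,"ax":0,"ay":0,"az":0,"gripper":0.5},{"dx":0,"dy":0,"dz":0.15,"ax":0,"ay":0,"az":0,"gripper":0.5},{"dx":0,"dy":0,"dz":0.1,"ax":0,"ay":0,"az":0,"gripper":0.5},{"dx":0,"dy":0,"dz":0,"ax":0,"ay":0,"az":0,"gripper":0.5}]}}

```text
clock: 8.43
eef_pos: [394.6, 103.2, 15.5]
eef_rot: [-3.142, -0.0, 0.13]
wrist_force: [0.3, -0.5, -0.0]
finger_gap: 47.1
finger_force: 0.0
```

>>> {"fn": "jog_arm", "kwargs": {"commands": [{"dx":0,"dy":0,"dz":0.08,"ax":0,"ay":0,"az":0,"gripper":0.5},{"dx":0,"dy":0,"dz":0,"ax":0,"ay":0,"az":0,"gripper":0.5}]}}

```text
clock: 8.68
eef_pos: [394.4, 103.2, 12.1]
eef_rot: [-3.142, -0.0, 0.13]
wrist_force: [-0.7, -0.2, -0.2]
finger_gap: 46.9
finger_force: 0.0
```

>>> {"fn": "jog_arm", "kwargs": {"commands": [{"dx":0,"dy":0,"dz":0.05,"ax":0,"ay":0,"az":0,"gripper":0.5},{"dx":0,"dy":0,"dz":0,"ax":0,"ay":0,"az":0,"gripper":0.5}]}}

```text
clock: 8.93
eef_pos: [394.3, 103.2, 9.9]
eef_rot: [-3.142, 0.0, 0.13]
wrist_force: [-1.1, -0.3, -0.1]
finger_gap: 47.2
finger_force: 0.0
```

>>> {"fn": "jog_arm", "kwargs": {"commands": [{"dx":0,"dy":0,"dz":0.1,"ax":0,"ay":0,"az":0,"gripper":0.5},{"dx":0,"dy":0,"dz":0,"ax":0,"ay":0,"az":0,"gripper":0.5}]}}

```text
clock: 9.18
eef_pos: [394.1, 103.2, 5.6]
eef_rot: [3.142, 0.001, 0.13]
wrist_force: [0.1, -0.8, 0.0]
finger_gap: 46.9
finger_force: 0.0
```

```bash
python3 - <<'E'
from h import *
s=cams.camera("scene");t=cams.camera("top");p=manip.read_state()["eef_pos"];print(p,manip.read_state()["wrist_force"])
cv2.imwrite("pics/tabS.png",s["image"][:,:,::-1]);cv2.imwrite("pics/tabT.png",t["image"][:,:,::-1])
a=cv2.resize(s["image"][130:270,270:410,::-1],(560,560),interpolation=2)
b=cv2.resize(t["image"][150:290,180:240+0,::-1],(240,560),interpolation=2)
cv2.imwrite("pics/tab5.png",cv2.hconcat([a,b]))
y=.13
for z in(-5,0,10,20,30):print(z,[(proj(s,(p[0]+k*32*np.sin(y),p[1]-k*32*np.cos(y),z))[0]-[270,130])*4 for k in(1,-1)])
E
```

```text
[394.3   103.187   5.896] [ 0.641 -0.282  1.081]
-5 [array([128.156, 288.929]), array([195.316, 270.737])]
0 [array([128.397, 284.722]), array([195.696, 266.538])]
10 [array([128.883, 276.253]), array([196.461, 258.086])]
20 [array([129.372, 267.712]), array([197.232, 249.562])]
30 [array([129.866, 259.097]), array([198.009, 240.966])]
```

View pics/tab5.png

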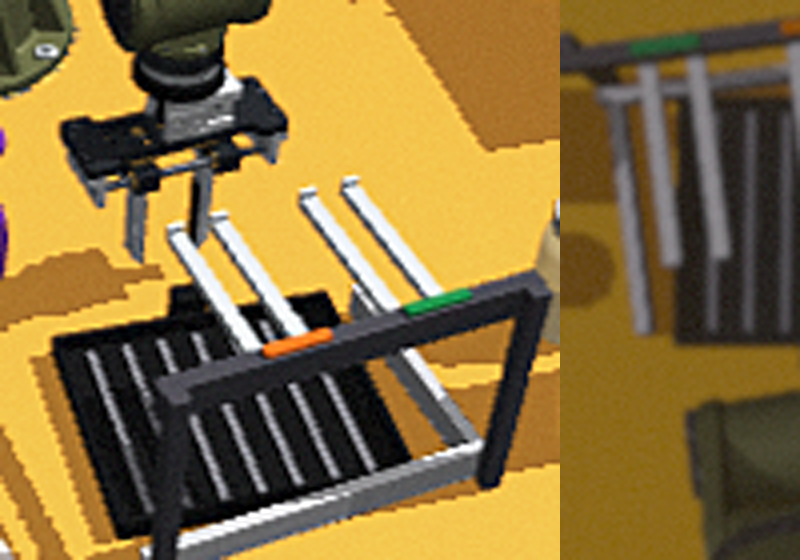

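>>> {"fn": "jog_arm", "kwargs": {"commands": [{"dx":0,"dy":0,"dz":0.2,"ax":0,"ay":0,"az":0,"gripper":0.5},{"dx":0,"dy":0,"dz":0.15,"ax":0,"ay":0,"az":0,"gripper":0.5},{"dx":0,"dy":0,"dz":0,"ax":0,"ay":0,"az":0,"gripper":0.5}]}}

```text
clock: 9.65
eef_pos: [393.9, 103.1, -8.6]
eef_rot: [3.142, 0.001, 0.13]
wrist_force: [0.2, 0.8, 1.1]
finger_gap: 47.3
finger_force: 0.0
```

>>> {"fn": "jog_arm", "kwargs": {"commands": [{"dx":0,"dy":0,"dz":0.1,"ax":0,"ay":0,"az":0,"gripper":0.5},{"dx":0,"dy":0,"dz":0,"ax":0,"ay":0,"az":0,"gripper":0.5}]}}

```text
clock: 9.9
eef_pos: [394.2, 103.2, -12.3]
eef_rot: [-3.142, 0.0, 0.13]
wrist_force: [0.3, -0.9, -0.0]
finger_gap: 47.0
finger_force: 0.0
```

>>> {"fn": "jog_arm", "kwargs": {"commands": [{"dx":0,"dy":0,"dz":0.06,"ax":0,"ay":0,"az":0,"gripper":0.5},{"dx":0,"dy":0,"dz":0,"ax":0,"ay":0,"az":0,"gripper":0.5}]}}

```text
clock: 10.15
eef_pos: [394.3, 103.2, -14.5]
eef_rot: [3.142, 0.0, 0.13]
wrist_force: [-0.7, -0.7, 0.5]
finger_gap: 47.0
finger_force: 0.0
```

>>> {"fn": "jog_arm", "kwargs": {"commands": [{"dx":0,"dy":0,"dz":0.06,"ax":0,"ay":0,"az":0,"gripper":0.5},{"dx":0,"dy":0,"dz":0,"ax":0,"ay":0,"az":0,"gripper":0.5}]}}

```text
clock: 10.4
eef_pos: [394.3, 103.2, -17.0]
eef_rot: [-3.142, 0.0, 0.13]
wrist_force: [0.7, 1.3, -0.4]
finger_gap: 47.0
finger_force: 0.0
```

>>> {"fn": "jog_arm", "kwargs": {"commands": [{"dx":0,"dy":0,"dz":0.06,"ax":0,"ay":0,"az":0,"gripper":0.5},{"dx":0,"dy":0,"dz":0,"ax":0,"ay":0,"az":0,"gripper":0.5}]}}

```text
clock: 10.65
eef_pos: [394.2, 103.2, -19.4]
eef_rot: [-3.142, 0.0, 0.13]
wrist_force: [0.2, -0.3, 0.4]
finger_gap: 46.9
finger_force: 0.0
```

>>> {"fn": "jog_arm", "kwargs": {"commands": [{"dx":0,"dy":0,"dz":0.06,"ax":0,"ay":0,"az":0,"gripper":0.5},{"dx":0,"dy":0,"dz":0,"ax":0,"ay":0,"az":0,"gripper":0.5}]}}

```text
clock: 10.9
eef_pos: [394.5, 103.2, -21.6]
eef_rot: [-3.142, -0.0, 0.13]
wrist_force: [0.5, -0.0, 1.9]
finger_gap: 46.9
finger_force: 1.0
```

```bash
cat >>h.py <<'E'
RACK=np.array([682.39,146.27,.13])
def inrack(p):
    c,s=np.cos(RACK[2]),np.sin(RACK[2]);d=np.array(p[:2])-RACK[:2]
    return np.array([c*d[0]+s*d[1],-s*d[0]+c*d[1]])
E
python3 - <<'E'
from h import *
s=cams.camera("scene");t=cams.camera("top")
y=fit([(t,[(-102.5,120,20),(102.5,120,20)],crop([(115,343),(117,100)],4,(180,150))),
 (s,[(-102.5,-120,20),(-102.5,120,20),(102.5,-120,20),(-112.5,0,36)],crop([(53,340),(333,293),(116,526),(190,290)],4,(270,130)))],[560,100,.1])
print(y.x,y.fun,inrack(y.x),y.x[2]-RACK[2]); print(place(y.x,[(-112.5,0,0)]))
print(manip.read_state()["wrist_force"])
E
```

```text
[567.204 103.726  -0.018] [-1.268  0.837 -0.098 -0.935 -0.17  -0.612 -1.147  0.134 -0.007  0.145
  0.035  0.817] [-119.729  -27.253] -0.14828032430477195
[[454.723 105.782   0.   ]]
[0.961 0.653 2.353]
```

>>> {"fn": "jog_arm", "kwargs": {"commands": [{"dx":0,"dy":0,"dz":-0.6,"ax":0,"ay":0,"az":0,"gripper":0.3},{"dx":0,"dy":0,"dz":-0.6,"ax":0,"ay":0,"az":0.424,"gripper":0.3},{"dx":0,"dy":0,"dz":0,"ax":0,"ay":0,"az":0.424,"gripper":0.3},{"dx":0.7,"dy":-0.045,"dz":0,"ax":0,"ay":0,"az":0,"gripper":0.3},{"dx":0.7,"dy":-0.045,"dz":0,"ax":0,"ay":0,"az":0,"gripper":0.3},{"dx":0,"dy":0,"dz":0.5,"ax":0,"ay":0,"az":0,"gripper":0.3},{"dx":0,"dy":0,"dz":0.4,"ax":0,"ay":0,"az":0,"gripper":0.3},{"dx":0,"dy":0,"dz":0.18,"ax":0,"ay":0,"az":0,"gripper":0.3},{"dx":0,"dy":0,"dz":0,"ax":0,"ay":0,"az":0,"gripper":0.3}]}}

```text
clock: 12.12
eef_pos: [450.1, 105.8, -17.1]
eef_rot: [3.141, 0.001, -0.018]
wrist_force: [-0.3, -0.0, -0.5]
finger_gap: 65.7
finger_force: 0.0
```

>>> {"fn": "jog_arm", "kwargs": {"commands": [{"dx":0,"dy":0,"dz":0,"ax":0,"ay":0,"az":0,"gripper":1},{"dx":0,"dy":0,"dz":0,"ax":0,"ay":0,"az":0,"gripper":1},{"dx":0,"dy":0,"dz":0,"ax":0,"ay":0,"az":0,"gripper":1},{"dx":0,"dy":0,"dz":0,"ax":0,"ay":0,"az":0,"gripper":1}], "squeeze": 35}}

```text
clock: 12.62
eef_pos: [450.3, 105.7, -16.7]
eef_rot: [3.141, 0.0, -0.018]
wrist_force: [-1.0, -1.1, 6.4]
finger_gap: 29.5
finger_force: 35.1
```

>>> {"fn": "jog_arm", "kwargs": {"commands": [{"dx":-0.1,"dy":0,"dz":0,"ax":0,"ay":0,"az":0,"gripper":1},{"dx":-0.1,"dy":0,"dz":0,"ax":0,"ay":0,"az":-0.17,"gripper":1},{"dx":0,"dy":0,"dz":0,"ax":0,"ay":0,"az":-0.17,"gripper":1},{"dx":0,"dy":0,"dz":0,"ax":0,"ay":0,"az":-0.17,"gripper":1},{"dx":0,"dy":0,"dz":0,"ax":0,"ay":0,"az":-0.17,"gripper":1},{"dx":0,"dy":0,"dz":0,"ax":0,"ay":0,"az":-0.17,"gripper":1},{"dx":0,"dy":0,"dz":0,"ax":0,"ay":0,"az":0,"gripper":1}]}}

```text
clock: 13.5
eef_pos: [442.6, 105.9, -16.7]
eef_rot: [3.142, -0.0, 0.131]
wrist_force: [0.6, -1.8, 5.4]
finger_gap: 29.5
finger_force: 35.0
```

>>> {"fn": "jog_arm", "kwargs": {"commands": [{"dx":0.12,"dy":-0.05,"dz":0,"ax":0,"ay":0,"az":0,"gripper":1},{"dx":0.12,"dy":-0.05,"dz":0,"ax":0,"ay":0,"az":0,"gripper":1},{"dx":0.12,"dy":-0.05,"dz":0,"ax":0,"ay":0,"az":0,"gripper":1},{"dx":0.12,"dy":0,"dz":0,"ax":0,"ay":0,"az":0,"gripper":1},{"dx":0,"dy":0,"dz":0,"ax":0,"ay":0,"az":0,"gripper":1},{"dx":0,"dy":0,"dz":0,"ax":0,"ay":0,"az":0,"gripper":1}]}}

```text
clock: 14.25
eef_pos: [460.3, 114.5, -16.7]
eef_rot: [-3.142, 0.001, 0.13]
wrist_force: [-4.3, -1.1, 9.9]
finger_gap: 29.7
finger_force: 35.0
```

Grip holds. Now I press gently into the back fence, then the left one.

>>> {"fn": "jog_arm", "kwargs": {"commands": [{"dx":0.06,"dy":0,"dz":0,"ax":0,"ay":0,"az":0,"gripper":1},{"dx":0.05,"dy":0,"dz":0,"ax":0,"ay":0,"az":0,"gripper":1},{"dx":0,"dy":0,"dz":0,"ax":0,"ay":0,"az":0,"gripper":1}]}}

```text
clock: 14.62
eef_pos: [463.8, 115.0, -16.8]
eef_rot: [-3.142, 0.003, 0.131]
wrist_force: [-9.9, -0.7, 14.4]
finger_gap: 29.4
finger_force: 35.0
```

>>> {"fn": "jog_arm", "kwargs": {"commands": [{"dx":0,"dy":-0.04,"dz":0,"ax":0,"ay":0,"az":0,"gripper":1},{"dx":0,"dy":-0.04,"dz":0,"ax":0,"ay":0,"az":0,"gripper":1},{"dx":0,"dy":0,"dz":0,"ax":0,"ay":0,"az":0,"gripper":1}]}}

```text
clock: 15.0
eef_pos: [463.2, 116.3, -16.8]
eef_rot: [3.139, 0.004, 0.13]
wrist_force: [-12.1, -19.2, 19.6]
finger_gap: 29.6
finger_force: 35.0
```

>>> {"fn": "jog_arm", "kwargs": {"commands": [{"dx":0.05,"dy":-0.02,"dz":0,"ax":0,"ay":0,"az":0,"gripper":1},{"dx":0,"dy":0,"dz":0,"ax":0,"ay":0,"az":0,"gripper":1},{"dx":0,"dy":0,"dz":0,"ax":0,"ay":0,"az":0,"gripper":1}]}}

```text
clock: 15.38
eef_pos: [463.9, 116.5, -17.1]
eef_rot: [3.138, 0.007, 0.13]
wrist_force: [-17.7, -27.7, 22.6]
finger_gap: 29.8
finger_force: 35.0
```

```bash
python3 - <<'E'
from h import *
s=cams.camera("scene");t=cams.camera("top")
a=cv2.resize(s["image"][165:285,270:410,::-1],(467,400),interpolation=2)
b=cv2.resize(t["image"][150:270,180:280,::-1],(333,400),interpolation=2)
cv2.imwrite("pics/tab6.png",cv2.hconcat([a,b]))
H=[RACK[0]-102.5*np.cos(.13),RACK[1]-102.5*np.sin(.13),.13]
L=[(-102.5,120,20),(-102.5,-120,20),(102.5,-120,20),(102.5,120,20)]
k=10/3
print("scene",(proj(s,place(H,L))-[270,165])*k);print("top",(proj(t,place(H,L))-[180,150])*k+[467,0])
E
```

```text
scene [[283.371 122.39 ]
 [ 65.586 183.428]
 [153.817 337.173]
 [387.317 263.462]]
top [[543.912 290.826]
 [787.563 258.643]
 [760.52   52.428]
 [518.776  84.12 ]]
```

View pics/tab6.png

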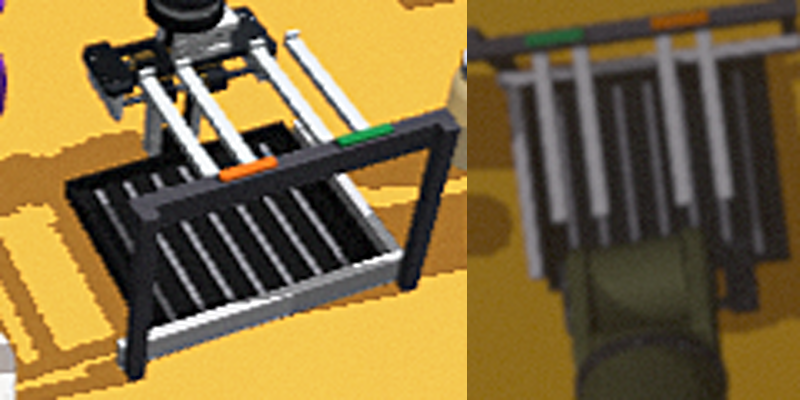

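Tray corners in the picture, front-right (66,182) and front-left (285,122), match the projected home corners (65.6,183.4) and (283,122): it is flush. Releasing.

>>> {"fn": "jog_arm", "kwargs": {"commands": [{"dx":0,"dy":0,"dz":0,"ax":0,"ay":0,"az":0,"gripper":0.5},{"dx":0,"dy":0,"dz":0,"ax":0,"ay":0,"az":0,"gripper":0.4},{"dx":0,"dy":0,"dz":0,"ax":0,"ay":0,"az":0,"gripper":0.4},{"dx":0,"dy":0,"dz":-0.5,"ax":0,"ay":0,"az":0,"gripper":0.4},{"dx":0,"dy":0,"dz":-0.8,"ax":0,"ay":0,"az":0,"gripper":0.4},{"dx":0,"dy":0,"dz":-1,"ax":0,"ay":0,"az":0,"gripper":0},{"dx":0,"dy":0,"dz":-1,"ax":0,"ay":0,"az":0,"gripper":0},{"dx":0,"dy":0,"dz":-1,"ax":0,"ay":0,"az":0,"gripper":0},{"dx":0,"dy":0,"dz":-0.5,"ax":0,"ay":0,"az":0,"gripper":0},{"dx":0,"dy":0,"dz":0,"ax":0,"ay":0,"az":0,"gripper":0}]}}

```text
clock: 16.73
eef_pos: [467.0, 119.4, 176.1]
eef_rot: [-3.141, -0.002, 0.131]
wrist_force: [0.1, -0.5, -0.8]
finger_gap: 93.9
finger_force: 0.0
```

```bash
cat >>h.py <<'E'
def go(xyz,yaw=.13):
    st=manip.read_state();p=st["eef_pos"];r=st["eef_rot"][2];d=np.array(xyz)-p
    print("at",p,"yaw",r,"units: dx %.3f dy %.3f dz %.3f az %.3f"%((d[0]*np.cos(yaw)+d[1]*np.sin(yaw))/40,(d[0]*np.sin(yaw)-d[1]*np.cos(yaw))/40,-d[2]/40,-np.degrees(yaw-r)/10))
def rk(x,y): return place(RACK,[(x,y,0)])[0,:2]
E
python3 - <<'E'
from h import *
go((545,-199.4,165))
for n in("scene","top"): cv2.imwrite(f"pics/ref_{n}.png",cams.camera(n)["image"][:,:,::-1])
# colour blobs of feet in saved first pictures
for n in("scene","top"):
    im=cv2.cvtColor(cv2.imread(f"pics/{n}0.png"),cv2.COLOR_BGR2HSV)
    for c,(lo,hi) in dict(green=((55,90,50),(90,255,255)),amber=((5,215,120),(14,255,255))).items():
        k,_,st,ce=cv2.connectedComponentsWithStats(cv2.inRange(im,lo,hi))
        print(n,c,[(*map(int,st[i]),) for i in range(1,k) if st[i][4]>60])
E
```

```text
at [467.004 119.412 176.071] yaw 0.13050304640200383 units: dx 0.900 dy 8.156 dz 0.277 az 0.003
scene green [(219, 205, 23, 46, 705), (174, 214, 26, 46, 726)]
scene amber []
top green [(369, 199, 26, 20, 392), (330, 200, 23, 20, 360)]
top amber []
```

>>> {"fn": "jog_arm", "kwargs": {"commands": [{"dx":0.09,"dy":0.9,"dz":0,"ax":0,"ay":0,"az":0,"gripper":0},{"dx":0.09,"dy":0.9,"dz":0,"ax":0,"ay":0,"az":0,"gripper":0},{"dx":0.1,"dy":0.9,"dz":0,"ax":0,"ay":0,"az":0,"gripper":0},{"dx":0.1,"dy":0.9,"dz":0,"ax":0,"ay":0,"az":0,"gripper":0},{"dx":0.1,"dy":0.9,"dz":0,"ax":0,"ay":0,"az":0,"gripper":0},{"dx":0.1,"dy":0.9,"dz":0,"ax":0,"ay":0,"az":0,"gripper":0},{"dx":0.1,"dy":0.9,"dz":0,"ax":0,"ay":0,"az":0,"gripper":0},{"dx":0.11,"dy":0.94,"dz":0,"ax":0,"ay":0,"az":0,"gripper":0},{"dx":0.11,"dy":0.93,"dz":0,"ax":0,"ay":0,"az":0,"gripper":0},{"dx":0,"dy":0,"dz":0,"ax":0,"ay":0,"az":0,"gripper":0}]}}

```text
clock: 18.08
eef_pos: [544.2, -201.9, 173.0]
eef_rot: [-3.14, 0.002, 0.128]
wrist_force: [0.1, 0.4, 0.1]
finger_gap: 93.5
finger_force: 0.0
```

>>> {"fn": "jog_arm", "kwargs": {"commands": [{"dx":0,"dy":0,"dz":0.6,"ax":0,"ay":0,"az":0,"gripper":0},{"dx":0,"dy":0,"dz":0.5,"ax":0,"ay":0,"az":0,"gripper":0},{"dx":0,"dy":0,"dz":0,"ax":0,"ay":0,"az":0,"gripper":0},{"dx":0,"dy":0,"dz":0,"ax":0,"ay":0,"az":0,"gripper":0}]}}

```text
clock: 18.58
eef_pos: [544.8, -199.8, 131.6]
eef_rot: [3.141, -0.0, 0.131]
wrist_force: [-0.1, 0.3, 0.1]
finger_gap: 93.9
finger_force: 0.0
```

```bash
python3 - <<'E'
from h import *
go((545,-200,106.5))
s=cams.camera("scene")["image"];t=cams.camera("top")["image"]
a=cv2.resize(s[150:270,150:290,::-1],(467,400),interpolation=2)
b=cv2.resize(t[160:280,310:410,::-1],(333,400),interpolation=2)
cv2.imwrite("pics/g1.png",cv2.hconcat([a,b]))
E
```

```text
at [ 544.818 -199.841  131.627] yaw 0.130652258158666 units: dx 0.004 dy 0.005 dz 0.628 az 0.004
```

View pics/g1.png

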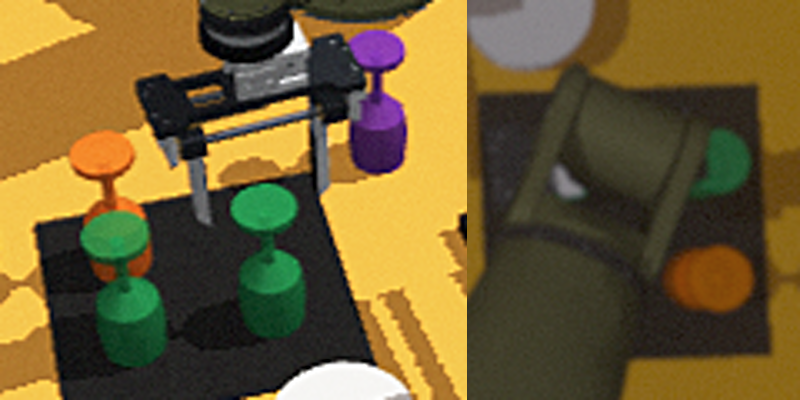

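Fingertips (203,222) and (322,190) straddle the foot centre (263,208), level with its top, so the xy and the +21 mm tip offset check out. Descend and grip.

>>> {"fn": "jog_arm", "kwargs": {"commands": [{"dx":0,"dy":0,"dz":0.4,"ax":0,"ay":0,"az":0,"gripper":0},{"dx":0,"dy":0,"dz":0.2,"ax":0,"ay":0,"az":0,"gripper":0},{"dx":0,"dy":0,"dz":0,"ax":0,"ay":0,"az":0,"gripper":0.2},{"dx":0,"dy":0,"dz":0,"ax":0,"ay":0,"az":0,"gripper":0.6},{"dx":0,"dy":0,"dz":0,"ax":0,"ay":0,"az":0,"gripper":0.6},{"dx":0,"dy":0,"dz":0,"ax":0,"ay":0,"az":0,"gripper":0.6},{"dx":0,"dy":0,"dz":0,"ax":0,"ay":0,"az":0,"gripper":0.6}], "squeeze": 20}}

```text
clock: 19.55
eef_pos: [544.8, -200.2, 107.4]
eef_rot: [3.141, -0.0, 0.13]
wrist_force: [-0.4, 0.1, 1.2]
finger_gap: 57.5
finger_force: 20.0
```

>>> {"fn": "jog_arm", "kwargs": {"commands": [{"dx":0,"dy":0,"dz":-0.25,"ax":0,"ay":0,"az":0,"gripper":0.6},{"dx":0,"dy":0,"dz":-0.5,"ax":0,"ay":0,"az":0,"gripper":0.6},{"dx":0,"dy":0,"dz":-0.5,"ax":0,"ay":0,"az":0,"gripper":0.6},{"dx":0,"dy":0,"dz":-0.35,"ax":0,"ay":0,"az":0,"gripper":0.6},{"dx":0,"dy":0,"dz":0,"ax":0,"ay":0,"az":0,"gripper":0.6},{"dx":0,"dy":0,"dz":0,"ax":0,"ay":0,"az":0,"gripper":0.6}]}}

```text
clock: 20.3
eef_pos: [544.3, -200.1, 170.4]
eef_rot: [-3.141, 0.001, 0.13]
wrist_force: [0.5, -0.6, -1.5]
finger_gap: 57.4
finger_force: 20.0
```

```bash
python3 - <<'E'
from h import *
print(manip.read_state()["wrist_force"])
P=rk(-225,55);print(P,rk(-36,55),rk(-104,55),rk(-225,-55),rk(-36,-55));go((*P,170))
E
```

```text
[ 0.533 -0.628 -1.49 ]
[452.159 171.638] [639.564 196.139] [572.138 187.324] [466.418  62.566] [653.824  87.067]
at [ 544.325 -200.057  170.393] yaw 0.1302451863344991 units: dx -1.080 dy -9.513 dz 0.010 az 0.001
```

>>> {"fn": "jog_arm", "kwargs": {"commands": [{"dx":-0.05,"dy":-0.4,"dz":0,"ax":0,"ay":0,"az":0,"gripper":0.6},{"dx":-0.08,"dy":-0.7,"dz":0,"ax":0,"ay":0,"az":0,"gripper":0.6},{"dx":-0.08,"dy":-0.7,"dz":0,"ax":0,"ay":0,"az":0,"gripper":0.6},{"dx":-0.08,"dy":-0.7,"dz":0,"ax":0,"ay":0,"az":0,"gripper":0.6},{"dx":-0.08,"dy":-0.7,"dz":0,"ax":0,"ay":0,"az":0,"gripper":0.6},{"dx":-0.08,"dy":-0.7,"dz":0,"ax":0,"ay":0,"az":0,"gripper":0.6},{"dx":-0.08,"dy":-0.7,"dz":0,"ax":0,"ay":0,"az":0,"gripper":0.6},{"dx":-0.08,"dy":-0.7,"dz":0,"ax":0,"ay":0,"az":0,"gripper":0.6},{"dx":-0.08,"dy":-0.7,"dz":0,"ax":0,"ay":0,"az":0,"gripper":0.6},{"dx":-0.08,"dy":-0.7,"dz":0,"ax":0,"ay":0,"az":0,"gripper":0.6}]}}

```text
clock: 21.55
eef_pos: [478.2, 63.1, 170.8]
eef_rot: [-3.141, 0.001, 0.131]
wrist_force: [-0.1, -0.2, -2.3]
finger_gap: 57.5
finger_force: 20.0
```

>>> {"fn": "jog_arm", "kwargs": {"commands": [{"dx":-0.08,"dy":-0.7,"dz":0,"ax":0,"ay":0,"az":0,"gripper":0.6},{"dx":-0.08,"dy":-0.7,"dz":0,"ax":0,"ay":0,"az":0,"gripper":0.6},{"dx":-0.08,"dy":-0.7,"dz":0,"ax":0,"ay":0,"az":0,"gripper":0.6},{"dx":-0.07,"dy":-0.713,"dz":0,"ax":0,"ay":0,"az":0,"gripper":0.6},{"dx":0,"dy":0,"dz":0,"ax":0,"ay":0,"az":0,"gripper":0.6},{"dx":0,"dy":0,"dz":0,"ax":0,"ay":0,"az":0,"gripper":0.6},{"dx":0,"dy":0,"dz":0,"ax":0,"ay":0,"az":0,"gripper":0.6}]}}

```text
clock: 22.42
eef_pos: [452.3, 170.9, 171.1]
eef_rot: [3.141, 0.0, 0.13]
wrist_force: [0.3, -0.4, -1.6]
finger_gap: 57.5
finger_force: 20.0
```

```bash
python3 - <<'E'
from h import *
go((*rk(-37,55),170))
s=cams.camera("scene");im=s["image"];t=cams.camera("top")["image"]
cv2.imwrite("pics/s_front.png",im[:,:,::-1])
a=cv2.resize(im[110:250,290:430,::-1],(560,560),interpolation=2)
cv2.imwrite("pics/g1b.png",a)
p=manip.read_state()["eef_pos"]
print("foot ctr at z=213 crop",(proj(s,(p[0],p[1],213))-[290,110])*4,"rail tips green",(proj(s,place(RACK,[(-150,73,196),(-150,37,196)]))-[290,110])*4)
E
```

```text
at [452.345 170.924 171.072] yaw 0.1295093498981974 units: dx 4.698 dy -0.018 dz 0.027 az -0.003
foot ctr at z=213 crop [[202.653 190.589]] rail tips green [[267.234 260.244]
 [224.959 271.341]]
```

View pics/g1b.png

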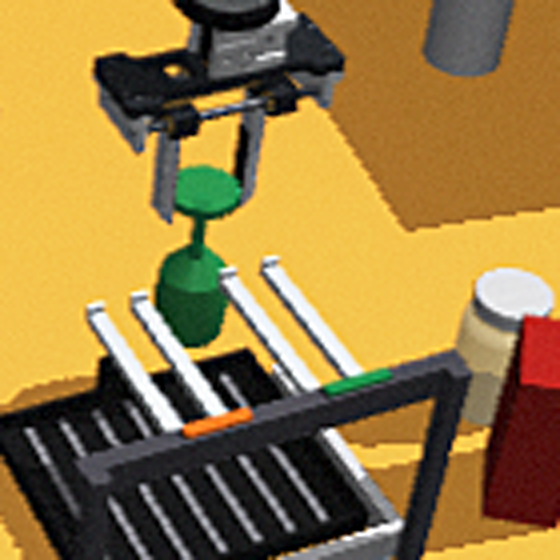

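>>> {"fn": "jog_arm", "kwargs": {"commands": [{"dx":0.3,"dy":0,"dz":0,"ax":0,"ay":0,"az":0,"gripper":0.6},{"dx":0.4,"dy":0,"dz":0,"ax":0,"ay":0,"az":0,"gripper":0.6},{"dx":0.4,"dy":0,"dz":0,"ax":0,"ay":0,"az":0,"gripper":0.6},{"dx":0.4,"dy":0,"dz":0,"ax":0,"ay":0,"az":0,"gripper":0.6},{"dx":0.4,"dy":0,"dz":0,"ax":0,"ay":0,"az":0,"gripper":0.6},{"dx":0.4,"dy":0,"dz":0,"ax":0,"ay":0,"az":0,"gripper":0.6},{"dx":0.4,"dy":0,"dz":0,"ax":0,"ay":0,"az":0,"gripper":0.6}]}}

```text
clock: 23.4
eef_pos: [560.7, 185.3, 170.8]
eef_rot: [3.142, 0.0, 0.13]
wrist_force: [0.1, 0.2, -1.5]
finger_gap: 57.4
finger_force: 20.0
```

>>> {"fn": "jog_arm", "kwargs": {"commands": [{"dx":0.4,"dy":0,"dz":0,"ax":0,"ay":0,"az":0,"gripper":0.6},{"dx":0.4,"dy":0,"dz":0,"ax":0,"ay":0,"az":0,"gripper":0.6},{"dx":0.4,"dy":0,"dz":0,"ax":0,"ay":0,"az":0,"gripper":0.6},{"dx":0.4,"dy":0,"dz":0,"ax":0,"ay":0,"az":0,"gripper":0.6},{"dx":0.4,"dy":0,"dz":0,"ax":0,"ay":0,"az":0,"gripper":0.6},{"dx":0,"dy":0,"dz":0,"ax":0,"ay":0,"az":0,"gripper":0.6},{"dx":0,"dy":0,"dz":0,"ax":0,"ay":0,"az":0,"gripper":0.6},{"dx":0,"dy":0,"dz":0,"ax":0,"ay":0,"az":0,"gripper":0.6}]}}

```text
clock: 24.4
eef_pos: [638.5, 195.9, 171.3]
eef_rot: [-3.142, -0.0, 0.13]
wrist_force: [-0.1, 0.1, -2.2]
finger_gap: 57.4
finger_force: 20.0
```

```bash
python3 - <<'E'
from h import *
st=manip.read_state();print(inrack(st["eef_pos"]),st["eef_pos"],st["wrist_force"]);go((*rk(-37,55),158))
E
```

```text
[-37.078  54.882] [638.51  195.883 171.3  ] [-0.096  0.053 -2.194]
at [638.51  195.883 171.3  ] yaw 0.1302927587606837 units: dx 0.002 dy -0.003 dz 0.333 az 0.002
```

>>> {"fn": "jog_arm", "kwargs": {"commands": [{"dx":0,"dy":0,"dz":0.15,"ax":0,"ay":0,"az":0,"gripper":0.6},{"dx":0,"dy":0,"dz":0.15,"ax":0,"ay":0,"az":0,"gripper":0.6},{"dx":0,"dy":0,"dz":0,"ax":0,"ay":0,"az":0,"gripper":0.6},{"dx":0,"dy":0,"dz":0,"ax":0,"ay":0,"az":0,"gripper":0.6}]}}

```text
clock: 24.9
eef_pos: [638.8, 195.9, 159.2]
eef_rot: [3.142, -0.0, 0.13]
wrist_force: [0.0, -0.2, -1.4]
finger_gap: 57.4
finger_force: 20.0
```

>>> {"fn": "jog_arm", "kwargs": {"commands": [{"dx":0,"dy":0,"dz":0.05,"ax":0,"ay":0,"az":0,"gripper":0.6},{"dx":0,"dy":0,"dz":0,"ax":0,"ay":0,"az":0,"gripper":0.6},{"dx":0,"dy":0,"dz":0,"ax":0,"ay":0,"az":0,"gripper":0.6}]}}

```text
clock: 25.28
eef_pos: [638.9, 195.9, 157.4]
eef_rot: [-3.142, -0.001, 0.13]
wrist_force: [-1.4, 0.5, 0.4]
finger_gap: 57.5
finger_force: 20.0
```

>>> {"fn": "jog_arm", "kwargs": {"commands": [{"dx":0,"dy":0,"dz":0,"ax":0,"ay":0,"az":0,"gripper":0.3},{"dx":0,"dy":0,"dz":0,"ax":0,"ay":0,"az":0,"gripper":0.25},{"dx":0,"dy":0,"dz":0,"ax":0,"ay":0,"az":0,"gripper":0.2},{"dx":0,"dy":0,"dz":-0.3,"ax":0,"ay":0,"az":0,"gripper":0.2},{"dx":0,"dy":0,"dz":-0.7,"ax":0,"ay":0,"az":0,"gripper":0.2},{"dx":0,"dy":0,"dz":-0.2,"ax":0,"ay":0,"az":0,"gripper":0.1},{"dx":0,"dy":0,"dz":0,"ax":0,"ay":0,"az":0,"gripper":0}]}}

```text
clock: 26.15
eef_pos: [638.9, 195.9, 205.5]
eef_rot: [-3.141, -0.001, 0.13]
wrist_force: [0.2, -0.0, -1.1]
finger_gap: 91.0
finger_force: 0.0
```

```bash
python3 - <<'E'
from h import *
go((548.5,-328,106.5))
s=cams.camera("scene")["image"];cv2.imwrite("pics/s_hung1.png",s[:,:,::-1])
E
```

```text
at [638.883 195.93  205.459] yaw 0.13022722289916144 units: dx -3.938 dy 12.695 dz 2.474 az 0.001
```

>>> {"fn": "jog_arm", "kwargs": {"commands": [{"dx":-0.25,"dy":0.8,"dz":0,"ax":0,"ay":0,"az":0,"gripper":0},{"dx":-0.25,"dy":0.8,"dz":0,"ax":0,"ay":0,"az":0,"gripper":0},{"dx":-0.25,"dy":0.8,"dz":0,"ax":0,"ay":0,"az":0,"gripper":0},{"dx":-0.25,"dy":0.8,"dz":0,"ax":0,"ay":0,"az":0,"gripper":0},{"dx":-0.25,"dy":0.8,"dz":0,"ax":0,"ay":0,"az":0,"gripper":0},{"dx":-0.25,"dy":0.8,"dz":0,"ax":0,"ay":0,"az":0,"gripper":0},{"dx":-0.25,"dy":0.8,"dz":0,"ax":0,"ay":0,"az":0,"gripper":0},{"dx":-0.25,"dy":0.8,"dz":0,"ax":0,"ay":0,"az":0,"gripper":0},{"dx":-0.25,"dy":0.8,"dz":0,"ax":0,"ay":0,"az":0,"gripper":0},{"dx":-0.25,"dy":0.8,"dz":0,"ax":0,"ay":0,"az":0,"gripper":0}]}}

```text
clock: 27.45
eef_pos: [580.5, -135.3, 204.0]
eef_rot: [-3.141, 0.002, 0.13]
wrist_force: [1.2, 0.4, -0.3]
finger_gap: 93.9
finger_force: 0.0
```

>>> {"fn": "jog_arm", "kwargs": {"commands": [{"dx":-0.25,"dy":0.8,"dz":0,"ax":0,"ay":0,"az":0,"gripper":0},{"dx":-0.25,"dy":0.8,"dz":0,"ax":0,"ay":0,"az":0,"gripper":0},{"dx":-0.25,"dy":0.8,"dz":0,"ax":0,"ay":0,"az":0,"gripper":0},{"dx":-0.25,"dy":0.8,"dz":0,"ax":0,"ay":0,"az":0,"gripper":0},{"dx":-0.25,"dy":0.8,"dz":0,"ax":0,"ay":0,"az":0,"gripper":0},{"dx":-0.19,"dy":0.7,"dz":0,"ax":0,"ay":0,"az":0,"gripper":0},{"dx":0,"dy":0,"dz":0.6,"ax":0,"ay":0,"az":0,"gripper":0},{"dx":0,"dy":0,"dz":0,"ax":0,"ay":0,"az":0,"gripper":0},{"dx":0,"dy":0,"dz":0,"ax":0,"ay":0,"az":0,"gripper":0}]}}

```text
clock: 28.58
eef_pos: [548.7, -328.0, 181.5]
eef_rot: [-3.142, -0.0, 0.131]
wrist_force: [0.1, -0.3, 1.0]
finger_gap: 93.9
finger_force: 0.0
```

```bash
python3 - <<'E'
from h import *
go((548.5,-328,106.5))
t=cams.camera("top");s=cams.camera("scene")
for n,c in(("scene",s),("top",t)):
    im=cv2.cvtColor(c["image"],cv2.COLOR_RGB2HSV)
    k,_,st,ce=cv2.connectedComponentsWithStats(cv2.inRange(im,(55,90,50),(90,255,255)))
    print(n,[tuple(map(int,st[i])) for i in range(1,k) if st[i][4]>20])
cv2.imwrite("pics/s2.png",s["image"][:,:,::-1])
print(proj(s,[(548.5,-328,150),(548.5+29,-328,150),(548.5,-299,150),(548.5,-357,150)]))
print("hung foot",proj(s,[(638.9,195.9,200)]))
E
```

```text
at [ 548.668 -327.988  181.504] yaw 0.130671930242086 units: dx -0.004 dy -0.000 dz 1.875 az 0.004
scene [(360, 192, 28, 18, 277), (174, 214, 26, 46, 735), (355, 217, 21, 23, 347)]
top [(198, 159, 17, 5, 53), (200, 168, 22, 22, 298)]
[[184.052 220.906]
 [185.162 228.116]
 [194.304 219.174]
 [173.712 222.653]]
hung foot [[370.226 199.466]]
```

>>> {"fn": "jog_arm", "kwargs": {"commands": [{"dx":0,"dy":0,"dz":0.8,"ax":0,"ay":0,"az":0,"gripper":0},{"dx":0,"dy":0,"dz":0.6,"ax":0,"ay":0,"az":0,"gripper":0},{"dx":0,"dy":0,"dz":0.45,"ax":0,"ay":0,"az":0,"gripper":0},{"dx":0,"dy":0,"dz":0,"ax":0,"ay":0,"az":0,"gripper":0},{"dx":0,"dy":0,"dz":0,"ax":0,"ay":0,"az":0,"gripper":0.2},{"dx":0,"dy":0,"dz":0,"ax":0,"ay":0,"az":0,"gripper":0.6},{"dx":0,"dy":0,"dz":0,"ax":0,"ay":0,"az":0,"gripper":0.6},{"dx":0,"dy":0,"dz":0,"ax":0,"ay":0,"az":0,"gripper":0.6},{"dx":0,"dy":0,"dz":0,"ax":0,"ay":0,"az":0,"gripper":0.6}], "squeeze": 20}}

```text
clock: 29.8
eef_pos: [548.6, -328.3, 107.4]
eef_rot: [3.141, -0.0, 0.13]
wrist_force: [-0.7, 1.4, 1.9]
finger_gap: 57.2
finger_force: 20.0
```

>>> {"fn": "jog_arm", "kwargs": {"commands": [{"dx":0,"dy":0,"dz":-0.25,"ax":0,"ay":0,"az":0,"gripper":0.6},{"dx":0,"dy":0,"dz":-0.5,"ax":0,"ay":0,"az":0,"gripper":0.6},{"dx":0,"dy":0,"dz":-0.5,"ax":0,"ay":0,"az":0,"gripper":0.6},{"dx":0,"dy":0,"dz":-0.35,"ax":0,"ay":0,"az":0,"gripper":0.6},{"dx":0,"dy":0,"dz":0,"ax":0,"ay":0,"az":0,"gripper":0.6},{"dx":0,"dy":0,"dz":0,"ax":0,"ay":0,"az":0,"gripper":0.6}]}}

```text
clock: 30.55
eef_pos: [548.2, -328.1, 170.3]
eef_rot: [-3.141, 0.001, 0.13]
wrist_force: [-0.3, 0.8, -1.6]
finger_gap: 57.3
finger_force: 20.0
```

```bash
python3 - <<'E'
from h import *
go((*rk(-225,55),170))
E
```

```text
at [ 548.222 -328.085  170.316] yaw 0.13028900957270984 units: dx -0.762 dy -12.699 dz 0.008 az 0.002
```

>>> {"fn": "jog_arm", "kwargs": {"commands": [{"dx":-0.08,"dy":-0.4,"dz":0,"ax":0,"ay":0,"az":0,"gripper":0.6},{"dx":-0.08,"dy":-0.8,"dz":0,"ax":0,"ay":0,"az":0,"gripper":0.6},{"dx":-0.08,"dy":-0.8,"dz":0,"ax":0,"ay":0,"az":0,"gripper":0.6},{"dx":-0.08,"dy":-0.8,"dz":0,"ax":0,"ay":0,"az":0,"gripper":0.6},{"dx":-0.08,"dy":-0.8,"dz":0,"ax":0,"ay":0,"az":0,"gripper":0.6},{"dx":-0.08,"dy":-0.8,"dz":0,"ax":0,"ay":0,"az":0,"gripper":0.6},{"dx":-0.08,"dy":-0.8,"dz":0,"ax":0,"ay":0,"az":0,"gripper":0.6},{"dx":-0.08,"dy":-0.8,"dz":0,"ax":0,"ay":0,"az":0,"gripper":0.6},{"dx":-0.08,"dy":-0.8,"dz":0,"ax":0,"ay":0,"az":0,"gripper":0.6}]}}

```text
clock: 31.68
eef_pos: [483.9, -61.3, 170.4]
eef_rot: [-3.141, 0.001, 0.13]
wrist_force: [-0.1, 1.0, -1.5]
finger_gap: 57.6
finger_force: 20.0
```

>>> {"fn": "jog_arm", "kwargs": {"commands": [{"dx":-0.04,"dy":-0.8,"dz":0,"ax":0,"ay":0,"az":0,"gripper":0.6},{"dx":0,"dy":-0.8,"dz":0,"ax":0,"ay":0,"az":0,"gripper":0.6},{"dx":0,"dy":-0.8,"dz":0,"ax":0,"ay":0,"az":0,"gripper":0.6},{"dx":0,"dy":-0.8,"dz":0,"ax":0,"ay":0,"az":0,"gripper":0.6},{"dx":0,"dy":-0.8,"dz":0,"ax":0,"ay":0,"az":0,"gripper":0.6},{"dx":0,"dy":-0.8,"dz":0,"ax":0,"ay":0,"az":0,"gripper":0.6},{"dx":0,"dy":-0.7,"dz":0,"ax":0,"ay":0,"az":0,"gripper":0.6},{"dx":0,"dy":-0.4,"dz":0,"ax":0,"ay":0,"az":0,"gripper":0.6},{"dx":0,"dy":0,"dz":0,"ax":0,"ay":0,"az":0,"gripper":0.6},{"dx":0,"dy":0,"dz":0,"ax":0,"ay":0,"az":0,"gripper":0.6}]}}

```text
clock: 32.92
eef_pos: [452.5, 170.8, 171.0]
eef_rot: [3.141, 0.0, 0.13]
wrist_force: [-0.6, -0.2, -0.5]
finger_gap: 57.0
finger_force: 20.0
```

```bash
python3 - <<'E'
from h import *
go((*rk(-106,55),170))
E
```

```text
at [452.476 170.773 170.981] yaw 0.12981320066941882 units: dx 2.970 dy -0.022 dz 0.025 az -0.001
```

>>> {"fn": "jog_arm", "kwargs": {"commands": [{"dx":0.25,"dy":-0.01,"dz":0,"ax":0,"ay":0,"az":0,"gripper":0.6},{"dx":0.4,"dy":0,"dz":0,"ax":0,"ay":0,"az":0,"gripper":0.6},{"dx":0.4,"dy":0,"dz":0,"ax":0,"ay":0,"az":0,"gripper":0.6},{"dx":0.4,"dy":0,"dz":0,"ax":0,"ay":0,"az":0,"gripper":0.6},{"dx":0.4,"dy":0,"dz":0,"ax":0,"ay":0,"az":0,"gripper":0.6},{"dx":0.4,"dy":0,"dz":0,"ax":0,"ay":0,"az":0,"gripper":0.6},{"dx":0.4,"dy":0,"dz":0,"ax":0,"ay":0,"az":0,"gripper":0.6},{"dx":0.32,"dy":0,"dz":0,"ax":0,"ay":0,"az":0,"gripper":0.6},{"dx":0,"dy":0,"dz":0,"ax":0,"ay":0,"az":0,"gripper":0.6},{"dx":0,"dy":0,"dz":0,"ax":0,"ay":0,"az":0,"gripper":0.6}]}}

```text
clock: 34.17
eef_pos: [570.0, 187.0, 171.0]
eef_rot: [3.142, 0.0, 0.13]
wrist_force: [-0.1, -0.0, -1.1]
finger_gap: 57.7
finger_force: 20.0
```

>>> {"fn": "jog_arm", "kwargs": {"commands": [{"dx":0,"dy":0,"dz":0.15,"ax":0,"ay":0,"az":0,"gripper":0.6},{"dx":0,"dy":0,"dz":0.14,"ax":0,"ay":0,"az":0,"gripper":0.6},{"dx":0,"dy":0,"dz":0,"ax":0,"ay":0,"az":0,"gripper":0.6},{"dx":0,"dy":0,"dz":0.05,"ax":0,"ay":0,"az":0,"gripper":0.6},{"dx":0,"dy":0,"dz":0,"ax":0,"ay":0,"az":0,"gripper":0.6},{"dx":0,"dy":0,"dz":0,"ax":0,"ay":0,"az":0,"gripper":0.6}]}}

```text
clock: 34.92
eef_pos: [570.1, 187.3, 157.6]
eef_rot: [-3.142, -0.0, 0.13]
wrist_force: [0.0, 0.1, -1.7]
finger_gap: 57.6
finger_force: 20.0
```

>>> {"fn": "jog_arm", "kwargs": {"commands": [{"dx":0,"dy":0,"dz":0.02,"ax":0,"ay":0,"az":0,"gripper":0.6},{"dx":0,"dy":0,"dz":0,"ax":0,"ay":0,"az":0,"gripper":0.6},{"dx":0,"dy":0,"dz":0,"ax":0,"ay":0,"az":0,"gripper":0.3},{"dx":0,"dy":0,"dz":0,"ax":0,"ay":0,"az":0,"gripper":0.25},{"dx":0,"dy":0,"dz":0,"ax":0,"ay":0,"az":0,"gripper":0.2},{"dx":0,"dy":0,"dz":-0.3,"ax":0,"ay":0,"az":0,"gripper":0.2},{"dx":0,"dy":0,"dz":-0.7,"ax":0,"ay":0,"az":0,"gripper":0.2},{"dx":0,"dy":0,"dz":-0.2,"ax":0,"ay":0,"az":0,"gripper":0.1},{"dx":0,"dy":0,"dz":0,"ax":0,"ay":0,"az":0,"gripper":0}]}}

```text
clock: 36.05
eef_pos: [570.2, 187.3, 205.0]
eef_rot: [-3.142, -0.001, 0.13]
wrist_force: [-0.4, 0.2, -0.8]
finger_gap: 91.0
finger_force: 0.0
```

```bash
python3 - <<'E'
from h import *
go((444.9,-328.5,160))
s=cams.camera("scene");cv2.imwrite("pics/s3.png",s["image"][:,:,::-1])
print(proj(s,[(570,187.2,200),(638.9,195.9,200)]))
im=cv2.cvtColor(s["image"],cv2.COLOR_RGB2HSV)
k,_,st,ce=cv2.connectedComponentsWithStats(cv2.inRange(im,(55,90,50),(90,255,255)))
print([tuple(map(int,st[i])) for i in range(1,k) if st[i][4]>20])
# amber foot outline in scene
k,_,st,ce=cv2.connectedComponentsWithStats(cv2.inRange(im[180:260,160:220],(4,150,80),(17,255,255)))
print("amb+table",[tuple(map(int,st[i])) for i in range(1,k) if st[i][4]>20]); print(im[196,181],im[200,165]); print(proj(s,[(444.9,-328.5,150)]))
E
```

```text
at [570.222 187.343 205.008] yaw 0.13026558955120326 units: dx -4.778 dy 12.381 dz 1.125 az 0.002
[[358.699 184.416]
 [370.226 199.466]]
[(349, 178, 19, 14, 209), (346, 192, 42, 20, 461), (353, 217, 23, 23, 350)]
amb+table [(0, 0, 37, 68, 1218)]
[ 14 211 243] [ 17 191 174]
[[180.168 196.824]]
```

>>> {"fn": "jog_arm", "kwargs": {"commands": [{"dx":-0.3,"dy":0.8,"dz":0,"ax":0,"ay":0,"az":0,"gripper":0},{"dx":-0.3,"dy":0.8,"dz":0,"ax":0,"ay":0,"az":0,"gripper":0},{"dx":-0.3,"dy":0.8,"dz":0,"ax":0,"ay":0,"az":0,"gripper":0},{"dx":-0.3,"dy":0.8,"dz":0,"ax":0,"ay":0,"az":0,"gripper":0},{"dx":-0.3,"dy":0.8,"dz":0,"ax":0,"ay":0,"az":0,"gripper":0},{"dx":-0.3,"dy":0.8,"dz":0,"ax":0,"ay":0,"az":0,"gripper":0},{"dx":-0.3,"dy":0.8,"dz":0,"ax":0,"ay":0,"az":0,"gripper":0},{"dx":-0.3,"dy":0.8,"dz":0,"ax":0,"ay":0,"az":0,"gripper":0}]}}

```text
clock: 37.1
eef_pos: [507.5, -80.0, 203.8]
eef_rot: [-3.141, 0.001, 0.13]
wrist_force: [0.3, 0.3, -0.8]
finger_gap: 94.0
finger_force: 0.0
```

>>> {"fn": "jog_arm", "kwargs": {"commands": [{"dx":-0.3,"dy":0.8,"dz":0,"ax":0,"ay":0,"az":0,"gripper":0},{"dx":-0.3,"dy":0.8,"dz":0,"ax":0,"ay":0,"az":0,"gripper":0},{"dx":-0.3,"dy":0.8,"dz":0,"ax":0,"ay":0,"az":0,"gripper":0},{"dx":-0.3,"dy":0.8,"dz":0,"ax":0,"ay":0,"az":0,"gripper":0},{"dx":-0.3,"dy":0.8,"dz":0,"ax":0,"ay":0,"az":0,"gripper":0},{"dx":-0.3,"dy":0.8,"dz":0,"ax":0,"ay":0,"az":0,"gripper":0},{"dx":-0.29,"dy":0.6,"dz":0,"ax":0,"ay":0,"az":0,"gripper":0},{"dx":-0.29,"dy":0.58,"dz":0,"ax":0,"ay":0,"az":0,"gripper":0},{"dx":0,"dy":0,"dz":0,"ax":0,"ay":0,"az":0,"gripper":0},{"dx":0,"dy":0,"dz":0,"ax":0,"ay":0,"az":0,"gripper":0}]}}

```text
clock: 38.35
eef_pos: [444.9, -327.8, 204.2]
eef_rot: [-3.141, 0.001, 0.13]
wrist_force: [-0.2, 0.8, 0.8]
finger_gap: 94.1
finger_force: 0.0
```

>>> {"fn": "jog_arm", "kwargs": {"commands": [{"dx":0,"dy":0,"dz":0.7,"ax":0,"ay":0,"az":0,"gripper":0},{"dx":0,"dy":0,"dz":0.7,"ax":0,"ay":0,"az":0,"gripper":0},{"dx":0,"dy":0,"dz":0.4,"ax":0,"ay":0,"az":0,"gripper":0},{"dx":0,"dy":0,"dz":0,"ax":0,"ay":0,"az":0,"gripper":0},{"dx":0,"dy":0,"dz":0,"ax":0,"ay":0,"az":0,"gripper":0}]}}

```text
clock: 38.98
eef_pos: [445.3, -328.7, 133.8]
eef_rot: [3.141, -0.001, 0.131]
wrist_force: [0.1, -1.1, 0.4]
finger_gap: 94.1
finger_force: 0.0
```

```bash
python3 - <<'E'
from h import *
go((444.5,-328.5,107))
s=cams.camera("scene")
cv2.imwrite("pics/am.png",cv2.resize(s["image"][150:250,130:230,::-1],(500,500),interpolation=2))
E
```

```text
at [ 445.349 -328.661  133.806] yaw 0.13051412057052758 units: dx -0.021 dy -0.007 dz 0.670 az 0.003
```

View pics/am.png

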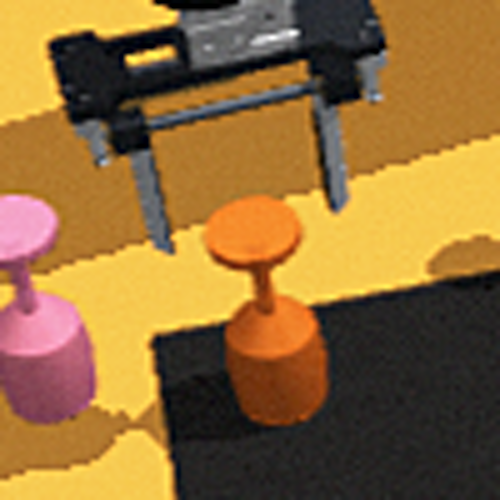

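Tips (165,250) and (340,210) straddle the amber foot centre (254,228). Grip and lift.

>>> {"fn": "jog_arm", "kwargs": {"commands": [{"dx":0,"dy":0,"dz":0.4,"ax":0,"ay":0,"az":0,"gripper":0},{"dx":0,"dy":0,"dz":0.26,"ax":0,"ay":0,"az":0,"gripper":0},{"dx":0,"dy":0,"dz":0,"ax":0,"ay":0,"az":0,"gripper":0},{"dx":0,"dy":0,"dz":0,"ax":0,"ay":0,"az":0,"gripper":0.2},{"dx":0,"dy":0,"dz":0,"ax":0,"ay":0,"az":0,"gripper":0.6},{"dx":0,"dy":0,"dz":0,"ax":0,"ay":0,"az":0,"gripper":0.6},{"dx":0,"dy":0,"dz":0,"ax":0,"ay":0,"az":0,"gripper":0.6},{"dx":0,"dy":0,"dz":0,"ax":0,"ay":0,"az":0,"gripper":0.6}], "squeeze": 20}}

```text
clock: 40.02
eef_pos: [444.9, -328.5, 106.5]
eef_rot: [3.142, -0.0, 0.13]
wrist_force: [-0.7, 0.9, 1.7]
finger_gap: 57.5
finger_force: 20.0
```

>>> {"fn": "jog_arm", "kwargs": {"commands": [{"dx":0,"dy":0,"dz":-0.25,"ax":0,"ay":0,"az":0,"gripper":0.6},{"dx":0,"dy":0,"dz":-0.5,"ax":0,"ay":0,"az":0,"gripper":0.6},{"dx":0,"dy":0,"dz":-0.5,"ax":0,"ay":0,"az":0,"gripper":0.6},{"dx":0,"dy":0,"dz":-0.35,"ax":0,"ay":0,"az":0,"gripper":0.6},{"dx":0,"dy":0,"dz":0,"ax":0,"ay":0,"az":0,"gripper":0.6},{"dx":0,"dy":0,"dz":0,"ax":0,"ay":0,"az":0,"gripper":0.6}]}}

```text
clock: 40.78
eef_pos: [444.6, -328.3, 169.6]
eef_rot: [-3.141, 0.001, 0.13]
wrist_force: [-0.3, -0.2, -1.9]
finger_gap: 57.7
finger_force: 20.0
```

```bash
python3 - <<'E'
from h import *
go((*rk(-225,-55),170))
# tray check: difference of tray region vs reference
t=cams.camera("top")["image"][:,:,::-1].astype(int);r=cv2.imread("pics/ref_top.png").astype(int)
d=np.abs(t-r).max(2)[150:270,180:290];ys,xs=np.where(d>45);print(len(ys),(xs.min()+180,xs.max()+180,ys.min()+150,ys.max()+150) if len(ys) else "")
E
```

```text
at [ 444.611 -328.309  169.636] yaw 0.13029695406088582 units: dx 1.807 dy -9.619 dz -0.009 az 0.002
1769 (np.int64(196), np.int64(289), np.int64(167), np.int64(269))
```

>>> {"fn": "jog_arm", "kwargs": {"commands": [{"dx":0.1,"dy":-0.4,"dz":0,"ax":0,"ay":0,"az":0,"gripper":0.6},{"dx":0.15,"dy":-0.75,"dz":0,"ax":0,"ay":0,"az":0,"gripper":0.6},{"dx":0.15,"dy":-0.75,"dz":0,"ax":0,"ay":0,"az":0,"gripper":0.6},{"dx":0.15,"dy":-0.75,"dz":0,"ax":0,"ay":0,"az":0,"gripper":0.6},{"dx":0.15,"dy":-0.75,"dz":0,"ax":0,"ay":0,"az":0,"gripper":0.6},{"dx":0.15,"dy":-0.75,"dz":0,"ax":0,"ay":0,"az":0,"gripper":0.6},{"dx":0.15,"dy":-0.75,"dz":0,"ax":0,"ay":0,"az":0,"gripper":0.6},{"dx":0.15,"dy":-0.75,"dz":0,"ax":0,"ay":0,"az":0,"gripper":0.6},{"dx":0.15,"dy":-0.75,"dz":0,"ax":0,"ay":0,"az":0,"gripper":0.6}]}}

```text
clock: 41.95
eef_pos: [462.7, -66.1, 170.1]
eef_rot: [-3.141, 0.0, 0.131]
wrist_force: [0.0, -0.6, -2.5]
finger_gap: 57.1
finger_force: 20.0
```

>>> {"fn": "jog_arm", "kwargs": {"commands": [{"dx":0.15,"dy":-0.75,"dz":0,"ax":0,"ay":0,"az":0,"gripper":0.6},{"dx":0.15,"dy":-0.75,"dz":0,"ax":0,"ay":0,"az":0,"gripper":0.6},{"dx":0.15,"dy":-0.75,"dz":0,"ax":0,"ay":0,"az":0,"gripper":0.6},{"dx":0.057,"dy":-0.75,"dz":0,"ax":0,"ay":0,"az":0,"gripper":0.6},{"dx":0,"dy":-0.22,"dz":0,"ax":0,"ay":0,"az":0,"gripper":0.6},{"dx":0,"dy":0,"dz":0,"ax":0,"ay":0,"az":0,"gripper":0.6},{"dx":0,"dy":0,"dz":0,"ax":0,"ay":0,"az":0,"gripper":0.6}]}}

```text
clock: 42.82
eef_pos: [466.5, 61.8, 170.3]
eef_rot: [3.141, 0.0, 0.13]
wrist_force: [0.0, 0.0, -0.2]
finger_gap: 57.4
finger_force: 20.0
```

```bash
python3 - <<'E'
from h import *
go((*rk(-60,-55),170))
E
```

```text
at [466.485  61.783 170.301] yaw 0.12969893292852097 units: dx 4.126 dy -0.020 dz 0.008 az -0.002
```

>>> {"fn": "jog_arm", "kwargs": {"commands": [{"dx":0.3,"dy":-0.01,"dz":0,"ax":0,"ay":0,"az":0,"gripper":0.6},{"dx":0.45,"dy":0,"dz":0,"ax":0,"ay":0,"az":0,"gripper":0.6},{"dx":0.45,"dy":0,"dz":0,"ax":0,"ay":0,"az":0,"gripper":0.6},{"dx":0.45,"dy":0,"dz":0,"ax":0,"ay":0,"az":0,"gripper":0.6},{"dx":0.45,"dy":0,"dz":0,"ax":0,"ay":0,"az":0,"gripper":0.6},{"dx":0.45,"dy":0,"dz":0,"ax":0,"ay":0,"az":0,"gripper":0.6},{"dx":0.45,"dy":0,"dz":0,"ax":0,"ay":0,"az":0,"gripper":0.6},{"dx":0.45,"dy":0,"dz":0,"ax":0,"ay":0,"az":0,"gripper":0.6},{"dx":0.4,"dy":0,"dz":0,"ax":0,"ay":0,"az":0,"gripper":0.6},{"dx":0.28,"dy":0,"dz":0,"ax":0,"ay":0,"az":0,"gripper":0.6}]}}

```text
clock: 44.08
eef_pos: [631.5, 83.8, 169.7]
eef_rot: [3.142, 0.0, 0.129]
wrist_force: [0.4, -0.4, -1.5]
finger_gap: 57.1
finger_force: 20.0
```

>>> {"fn": "jog_arm", "kwargs": {"commands": [{"dx":0,"dy":0,"dz":0,"ax":0,"ay":0,"az":0,"gripper":0.6},{"dx":0,"dy":0,"dz":0,"ax":0,"ay":0,"az":0,"gripper":0.6},{"dx":0,"dy":0,"dz":0.15,"ax":0,"ay":0,"az":0,"gripper":0.6},{"dx":0,"dy":0,"dz":0.15,"ax":0,"ay":0,"az":0,"gripper":0.6},{"dx":0,"dy":0,"dz":0.03,"ax":0,"ay":0,"az":0,"gripper":0.6},{"dx":0,"dy":0,"dz":0,"ax":0,"ay":0,"az":0,"gripper":0.6},{"dx":0,"dy":0,"dz":0,"ax":0,"ay":0,"az":0,"gripper":0.6}]}}

```text
clock: 44.95
eef_pos: [630.4, 84.3, 157.4]
eef_rot: [3.142, -0.0, 0.13]
wrist_force: [-0.5, -0.6, -1.9]
finger_gap: 57.5
finger_force: 20.0
```

>>> {"fn": "jog_arm", "kwargs": {"commands": [{"dx":0,"dy":0,"dz":0.025,"ax":0,"ay":0,"az":0,"gripper":0.6},{"dx":0,"dy":0,"dz":0,"ax":0,"ay":0,"az":0,"gripper":0.6},{"dx":0,"dy":0,"dz":0,"ax":0,"ay":0,"az":0,"gripper":0.3},{"dx":0,"dy":0,"dz":0,"ax":0,"ay":0,"az":0,"gripper":0.25},{"dx":0,"dy":0,"dz":0,"ax":0,"ay":0,"az":0,"gripper":0.2},{"dx":0,"dy":0,"dz":-0.3,"ax":0,"ay":0,"az":0,"gripper":0.2},{"dx":0,"dy":0,"dz":-0.7,"ax":0,"ay":0,"az":0,"gripper":0.2},{"dx":0,"dy":0,"dz":-0.3,"ax":0,"ay":0,"az":0,"gripper":0.1},{"dx":0,"dy":0,"dz":0,"ax":0,"ay":0,"az":0,"gripper":0}]}}

```text
clock: 46.08
eef_pos: [630.6, 84.3, 209.0]
eef_rot: [3.141, -0.002, 0.13]
wrist_force: [-0.1, -0.3, 0.4]
finger_gap: 91.1
finger_force: 0.0
```

>>> {"fn": "jog_arm", "kwargs": {"commands": [{"dx":-0.3,"dy":0.8,"dz":0,"ax":0,"ay":0,"az":0,"gripper":0},{"dx":-0.3,"dy":0.8,"dz":0,"ax":0,"ay":0,"az":0,"gripper":0},{"dx":-0.3,"dy":0.8,"dz":0,"ax":0,"ay":0,"az":0,"gripper":0},{"dx":-0.3,"dy":0.8,"dz":0,"ax":0,"ay":0,"az":0,"gripper":0},{"dx":-0.3,"dy":0.8,"dz":0,"ax":0,"ay":0,"az":0,"gripper":0},{"dx":-0.3,"dy":0.8,"dz":0,"ax":0,"ay":0,"az":0,"gripper":0},{"dx":-0.3,"dy":0.8,"dz":0,"ax":0,"ay":0,"az":0,"gripper":0},{"dx":-0.3,"dy":0.8,"dz":0,"ax":0,"ay":0,"az":0,"gripper":0},{"dx":-0.3,"dy":0.8,"dz":0,"ax":0,"ay":0,"az":0,"gripper":0},{"dx":0,"dy":0,"dz":0,"ax":0,"ay":0,"az":0,"gripper":0}]}}

```text
clock: 47.32
eef_pos: [559.7, -217.0, 206.9]
eef_rot: [-3.141, 0.002, 0.128]
wrist_force: [-0.1, 0.5, -1.0]
finger_gap: 93.7
finger_force: 0.0
```

```bash
python3 - <<'E'
from h import *
from scipy.optimize import minimize
s=cams.camera("scene");t=cams.camera("top")
for n,c in(("scene",s),("top",t)): cv2.imwrite(f"pics/end_{n}.png",c["image"][:,:,::-1])
box=[(x,y,z) for x in(-102.5,102.5) for y in(-120,120) for z in(0,20)]; tab=[(x,y,z) for x in(-122.5,-102.5) for y in(-15,15) for z in(0,36)]
def poly(c,p):
    m=np.zeros((420,560),np.uint8)
    for b in(box,tab):
        h=cv2.convexHull(proj(c,place(p,b)).astype(np.float32)); cv2.fillConvexPoly(m,np.round(h*16).astype(int),1,cv2.LINE_8,4)
    return m
def cost(q,full=False):
    p=[H[0]+q[0]*10,H[1]+q[1]*10,H[2]+q[2]*.1];tot=0
    for c in(s,t):
        im=cv2.cvtColor(c["image"],cv2.COLOR_RGB2HSV);v=im[...,2];blk=v<(45 if c is t else 60)
        yel=(im[...,1]>130)&(abs(im[...,0].astype(int)-22)<9)
        m=poly(c,p)>0; roi=cv2.dilate(poly(c,H),np.ones((15,15)))>0
        tot+=(roi&m&yel).sum()+(roi&~m&blk).sum()*.7
    return tot
H=[RACK[0]-102.5*np.cos(.13),RACK[1]-102.5*np.sin(.13),.13]
print("home cost",cost([0,0,0]))
g=[(cost([a,b,y]),a,b,y) for a in np.arange(-3,1.1,.4) for b in np.arange(-3,3.1,.6) for y in(-.8,-.4,-.2,0,.2,.4,.8)]
g.sort();print(g[:6])
E
```

```text
home cost 1353.0
[(np.float64(960.1999999999999), np.float64(-2.2), np.float64(4.440892098500626e-16), -0.2), (np.float64(965.0), np.float64(-2.2), np.float64(4.440892098500626e-16), -0.4), (np.float64(975.2), np.float64(-2.6), np.float64(4.440892098500626e-16), -0.2), (np.float64(976.5), np.float64(-3.0), np.float64(4.440892098500626e-16), -0.2), (np.float64(977.6), np.float64(-2.2), np.float64(4.440892098500626e-16), 0), (np.float64(980.2), np.float64(-1.8000000000000003), np.float64(4.440892098500626e-16), 0)]
```

```bash
python3 - <<'E'
from h import *
C={n:cams.camera(n) for n in("scene","top")}
def prof(im,c,L):
    q=proj(c,place(RACK,L)).astype(np.float32);v=cv2.cvtColor(im,cv2.COLOR_BGR2HSV)[...,2]
    return cv2.remap(v,q[:,0].reshape(1,-1),q[:,1].reshape(1,-1),1)[0]
lines={f"x front y={y}":[(x,y,20) for x in range(-260,-170,6)] for y in(-105,-85,-60,95)}
lines.update({f"y right x={x}":[(x,y,20) for y in range(-170,-90,6)] for x in(-190,-170)})
lines.update({f"y left x={x}":[(x,y,20) for y in range(60,130,6)] for x in(-185,-160)})
for k,L in lines.items():
    for c in C:
        for w in("ref","end"): print(k,c,w,*prof(cv2.imread(f"pics/{w}_{c}.png"),C[c],L))
E
```

```text
x front y=-105 scene ref 244 243 244 249 199 39 5 12 24 29 25 28 29 27 25
x front y=-105 scene end 245 246 246 251 205 45 8 8 26 26 23 32 31 25 25
x front y=-105 top ref 137 137 137 139 134 99 42 43 41 38 37 42 40 39 37
x front y=-105 top end 140 140 141 139 136 102 48 41 46 43 41 38 42 44 42
x front y=-85 scene ref 243 244 244 249 242 40 4 11 19 25 19 18 26 15 20
x front y=-85 scene end 246 246 246 251 244 46 10 17 21 21 22 21 29 18 18
x front y=-85 top ref 137 139 140 138 139 109 48 40 50 53 50 48 49 49 50
x front y=-85 top end 140 139 138 139 139 110 50 45 51 52 53 51 49 54 50
x front y=-60 scene ref 244 243 244 250 228 42 9 10 55 96 89 89 111 89 94
x front y=-60 scene end 246 247 246 252 229 45 5 10 53 101 91 90 113 94 96
x front y=-60 top ref 136 135 98 41 45 43 40 41 39 42 38 38 36 41 47
x front y=-60 top end 139 138 138 140 134 96 48 50 75 84 77 75 77 82 76
x front y=95 scene ref 243 243 244 249 225 54 9 18 15 15 17 12 17 11 11
x front y=95 scene end 246 245 246 251 231 55 12 48 72 81 81 84 94 104 99
x front y=95 top ref 133 122 60 42 49 54 61 67 72 72 75 75 75 69 66
x front y
[... 453 characters left out ...]
ene end 246 247 246 249 247 169 178 156 17 16 26 24 62 139
y right x=-170 top ref 140 138 136 121 102 102 99 100 83 44 38 34 40 62
y right x=-170 top end 138 138 136 123 103 102 102 102 83 42 37 37 42 65
y left x=-185 scene ref 251 233 31 19 141 37 12 14 12 12 22 73
y left x=-185 scene end 254 236 50 49 63 91 100 108 118 126 129 140
y left x=-185 top ref 68 68 72 71 69 68 69 69 67 48 68 69
y left x=-185 top end 75 45 40 39 66 72 43 39 35 39 72 126
y left x=-160 scene ref 254 247 251 254 231 103 93 91 92 94 93 92
y left x=-160 scene end 255 250 252 255 238 105 96 94 94 90 91 93
y left x=-160 top ref 56 56 54 57 55 56 54 57 50 48 57 60
y left x=-160 top end 78 41 43 39 66 72 41 34 39 34 70 129
```

Front-edge profiles in both views put the tray front at rack x≈-230 instead of -205. It was knocked back about 25 mm after release, still square, so I'll regrip the tab and push it home again.

```bash
python3 - <<'E'
from h import *
print(rk(-244.5,-2));go((*rk(-244.5,-2),150))
C={n:cams.camera(n) for n in("scene","top")}
for n in C:
    c=C[n];v=cv2.cvtColor(c["image"],cv2.COLOR_RGB2HSV)[...,2]
    # tab top in y (z=36) and tray front edge
    for L in([(-242,y,36) for y in range(-40,42,4)],):
        q=proj(c,place(RACK,L)).astype(np.float32);print(n,*cv2.remap(v,q[:,0].reshape(1,-1),q[:,1].reshape(1,-1),1)[0])
E
```

```text
[440.212 112.591]
at [ 560.755 -214.433  207.747] yaw 0.1311178375382669 units: dx -1.928 dy -8.497 dz 1.444 az 0.006
scene 247 246 245 245 252 230 116 13 23 40 106 229 247 249 245 245 245 245 246 247 246
top 101 100 101 102 101 87 58 44 45 44 45 45 45 74 119 138 140 138 142 140 138
```

>>> {"fn": "jog_arm", "kwargs": {"commands": [{"dx":-0.4,"dy":-0.85,"dz":0,"ax":0,"ay":0,"az":0,"gripper":0.3},{"dx":-0.4,"dy":-0.85,"dz":0,"ax":0,"ay":0,"az":0,"gripper":0.3},{"dx":-0.4,"dy":-0.85,"dz":0,"ax":0,"ay":0,"az":0,"gripper":0.3},{"dx":-0.4,"dy":-0.85,"dz":0,"ax":0,"ay":0,"az":0,"gripper":0.3},{"dx":-0.328,"dy":-0.85,"dz":0,"ax":0,"ay":0,"az":0,"gripper":0.3},{"dx":0,"dy":-0.85,"dz":0,"ax":0,"ay":0,"az":0,"gripper":0.3},{"dx":0,"dy":-0.85,"dz":0,"ax":0,"ay":0,"az":0,"gripper":0.3},{"dx":0,"dy":-0.85,"dz":0,"ax":0,"ay":0,"az":0,"gripper":0.3},{"dx":0,"dy":-0.85,"dz":0,"ax":0,"ay":0,"az":0,"gripper":0.3},{"dx":0,"dy":-0.8,"dz":0,"ax":0,"ay":0,"az":0,"gripper":0.3}]}}

```text
clock: 48.88
eef_pos: [439.8, 111.4, 208.3]
eef_rot: [-3.142, -0.0, 0.131]
wrist_force: [0.6, -0.1, 1.2]
finger_gap: 66.1
finger_force: 0.0
```

>>> {"fn": "jog_arm", "kwargs": {"commands": [{"dx":0,"dy":0,"dz":0,"ax":0,"ay":0,"az":0,"gripper":0.3},{"dx":0,"dy":0,"dz":0.9,"ax":0,"ay":0,"az":0,"gripper":0.3},{"dx":0,"dy":0,"dz":0.9,"ax":0,"ay":0,"az":0,"gripper":0.3},{"dx":0,"dy":0,"dz":0.9,"ax":0,"ay":0,"az":0,"gripper":0.3},{"dx":0,"dy":0,"dz":0.9,"ax":0,"ay":0,"az":0,"gripper":0.3},{"dx":0,"dy":0,"dz":0.3,"ax":0,"ay":0,"az":0,"gripper":0.3},{"dx":0,"dy":0,"dz":0,"ax":0,"ay":0,"az":0,"gripper":0.3},{"dx":0,"dy":0,"dz":0,"ax":0,"ay":0,"az":0,"gripper":0.3}]}}

```text
clock: 49.88
eef_pos: [441.0, 109.8, 53.4]
eef_rot: [-3.142, -0.002, 0.13]
wrist_force: [0.8, -1.0, -0.3]
finger_gap: 65.8
finger_force: 0.0
```

```bash
python3 - <<'E'
from h import *
st=manip.read_state();print(inrack(st["eef_pos"]));go((*rk(-244.5,-4),-17))
E
```

```text
[-244.04    -4.863]
at [441.04  109.813  53.413] yaw 0.13030281988634274 units: dx -0.012 dy -0.022 dz 1.760 az 0.002
```

>>> {"fn": "jog_arm", "kwargs": {"commands": [{"dx":0,"dy":0,"dz":0.7,"ax":0,"ay":0,"az":0,"gripper":0.3},{"dx":0,"dy":0,"dz":0.6,"ax":0,"ay":0,"az":0,"gripper":0.3},{"dx":0,"dy":0,"dz":0.45,"ax":0,"ay":0,"az":0,"gripper":0.3},{"dx":0,"dy":0,"dz":0,"ax":0,"ay":0,"az":0,"gripper":0.3},{"dx":0,"dy":0,"dz":0,"ax":0,"ay":0,"az":0,"gripper":0.3}]}}

```text
clock: 50.5
eef_pos: [441.0, 109.9, -16.6]
eef_rot: [-3.142, -0.002, 0.13]
wrist_force: [0.3, -0.1, 0.4]
finger_gap: 66.1
finger_force: 0.0
```

>>> {"fn": "jog_arm", "kwargs": {"commands": [{"dx":0,"dy":0,"dz":0,"ax":0,"ay":0,"az":0,"gripper":0.6},{"dx":0,"dy":0,"dz":0,"ax":0,"ay":0,"az":0,"gripper":1},{"dx":0,"dy":0,"dz":0,"ax":0,"ay":0,"az":0,"gripper":1},{"dx":0,"dy":0,"dz":0,"ax":0,"ay":0,"az":0,"gripper":1},{"dx":0,"dy":0,"dz":0,"ax":0,"ay":0,"az":0,"gripper":1}], "squeeze": 35}}

```text
clock: 51.12
eef_pos: [440.3, 109.9, -17.7]
eef_rot: [-3.141, -0.0, 0.131]
wrist_force: [-0.8, 2.1, 4.8]
finger_gap: 29.9
finger_force: 35.0
```

```bash
python3 - <<'E'
from h import *
print(inrack(manip.read_state()["eef_pos"]));go((*rk(-219.5,0),-17))
E
```

```text
[-244.715   -4.674]
at [440.346 109.912 -17.675] yaw 0.13055850206813635 units: dx 0.630 dy -0.117 dz -0.017 az 0.003
```

>>> {"fn": "jog_arm", "kwargs": {"commands": [{"dx":0.12,"dy":-0.02,"dz":0,"ax":0,"ay":0,"az":0,"gripper":1},{"dx":0.12,"dy":-0.02,"dz":0,"ax":0,"ay":0,"az":0,"gripper":1},{"dx":0.12,"dy":-0.02,"dz":0,"ax":0,"ay":0,"az":0,"gripper":1},{"dx":0.12,"dy":0,"dz":0,"ax":0,"ay":0,"az":0,"gripper":1},{"dx":0.08,"dy":0,"dz":0,"ax":0,"ay":0,"az":0,"gripper":1},{"dx":0.04,"dy":0,"dz":0,"ax":0,"ay":0,"az":0,"gripper":1},{"dx":0,"dy":0,"dz":0,"ax":0,"ay":0,"az":0,"gripper":1},{"dx":0,"dy":0,"dz":0,"ax":0,"ay":0,"az":0,"gripper":1}]}}

```text
clock: 52.12
eef_pos: [461.7, 115.0, -17.7]
eef_rot: [3.141, 0.005, 0.131]
wrist_force: [-18.4, -2.8, 20.0]
finger_gap: 29.5
finger_force: 35.1
```

>>> {"fn": "jog_arm", "kwargs": {"commands": [{"dx":0.03,"dy":-0.03,"dz":0,"ax":0,"ay":0,"az":0,"gripper":1},{"dx":0.03,"dy":-0.03,"dz":0,"ax":0,"ay":0,"az":0,"gripper":1},{"dx":0,"dy":0,"dz":0,"ax":0,"ay":0,"az":0,"gripper":1},{"dx":0,"dy":0,"dz":0,"ax":0,"ay":0,"az":0,"gripper":1}]}}

```text
clock: 52.62
eef_pos: [463.1, 117.4, -17.9]
eef_rot: [3.141, 0.006, 0.13]
wrist_force: [-21.2, -4.0, 22.4]
finger_gap: 29.2
finger_force: 35.0
```

```bash
python3 - <<'E'
from h import *
print(inrack(manip.read_state()["eef_pos"]))
E
```

```text
[-221.187   -0.241]
```

>>> {"fn": "jog_arm", "kwargs": {"commands": [{"dx":0.01,"dy":-0.04,"dz":0,"ax":0,"ay":0,"az":0,"gripper":1},{"dx":0,"dy":-0.03,"dz":0,"ax":0,"ay":0,"az":0,"gripper":1},{"dx":0,"dy":0,"dz":0,"ax":0,"ay":0,"az":0,"gripper":1},{"dx":0,"dy":0,"dz":0,"ax":0,"ay":0,"az":0,"gripper":1}]}}

```text
clock: 53.12
eef_pos: [463.2, 118.1, -17.9]
eef_rot: [3.138, 0.007, 0.13]
wrist_force: [-20.1, -25.6, 24.6]
finger_gap: 30.0
finger_force: 35.0
```

```bash
cat >prof.py <<'E'
from h import *
print(inrack(manip.read_state()["eef_pos"]))
for n in("scene","top"):
    c=cams.camera(n);v=cv2.cvtColor(c["image"],cv2.COLOR_RGB2HSV)[...,2]
    def P(L):
        q=proj(c,place(RACK,L)).astype(np.float32);return cv2.remap(v,q[:,0].reshape(1,-1),q[:,1].reshape(1,-1),1)[0]
    for y in(-110,-85,-60,60,85,110): print(n,"front y",y,*P([(x,y,20) for x in range(-222,-190,3)]))
    for x in(-190,-170,-40,-20): print(n,"right x",x,*P([(x,y,20) for y in range(-135,-108,3)]))
E
python3 prof.py
```

```text
[-220.941    0.518]
scene front y -110 176 179 183 160 104 35 13 12 11 12 17
scene front y -85 173 176 183 172 118 47 22 14 16 13 14
scene front y -60 177 178 184 173 112 34 17 13 13 10 10
scene front y 60 242 243 243 244 246 248 241 208 195 227 254
scene front y 85 247 252 252 231 145 57 46 58 66 67 68
scene front y 110 77 75 79 84 84 84 89 91 97 108 115
scene right x -190 177 182 177 114 43 14 20 24 22
scene right x -170 174 180 171 108 17 12 12 20 24
scene right x -40 176 188 117 53 31 34 36 37 39
scene right x -20 36 33 41 43 44 39 35 21 14
top front y -110 103 102 104 104 101 90 73 51 35 35 38
top front y -85 75 76 75 73 71 64 53 44 40 41 42
top front y -60 40 40 38 36 38 38 35 37 39 37 34
top front y 60 57 61 67 72 74 75 74 73 73 70 66
top front y 85 56 58 58 61 60 58 59 60 61 63 64
top front y 110 135 136 136 136 127 104 70 44 36 41 36
top right x -190 105 103 103 101 88 68 49 39 37
top right x -170 104 104 104 103 92 69 47 40 37
top right x -40 102 105 105 102 92 71 51 42 41
top right x -20 104 104 103 102 94 73 54 41 41
```

>>> {"fn": "jog_arm", "kwargs": {"commands": [{"dx":0,"dy":0,"dz":0,"ax":0,"ay":0,"az":0,"gripper":0.5},{"dx":0,"dy":0,"dz":0,"ax":0,"ay":0,"az":0,"gripper":0.3},{"dx":0,"dy":0,"dz":0,"ax":0,"ay":0,"az":0,"gripper":0.3},{"dx":-0.1,"dy":0,"dz":0,"ax":0,"ay":0,"az":0,"gripper":0.3},{"dx":0,"dy":0,"dz":-0.6,"ax":0,"ay":0,"az":0,"gripper":0.3},{"dx":0,"dy":0,"dz":-1,"ax":0,"ay":0,"az":0,"gripper":0.3},{"dx":0,"dy":0,"dz":-1,"ax":0,"ay":0,"az":0,"gripper":0.3},{"dx":-0.5,"dy":0.5,"dz":-1,"ax":0,"ay":0,"az":0,"gripper":0.3},{"dx":-0.5,"dy":0.5,"dz":-1,"ax":0,"ay":0,"az":0,"gripper":0.3},{"dx":-0.5,"dy":0.5,"dz":0,"ax":0,"ay":0,"az":0,"gripper":0.3}]}}

```text
clock: 54.48
eef_pos: [410.6, 52.5, 168.6]
eef_rot: [3.141, -0.005, 0.131]
wrist_force: [0.8, 0.5, 0.1]
finger_gap: 65.8
finger_force: 0.0
```

```bash
python3 prof.py
```

```text
[-281.669  -57.707]
scene front y -110 243 247 253 234 168 64 26 15 16 16 19
scene front y -85 244 248 252 232 156 55 18 8 13 13 14
scene front y -60 243 248 253 234 159 50 19 10 11 12 14
scene front y 60 240 241 241 241 242 245 238 202 185 220 253
scene front y 85 245 250 252 231 143 56 46 56 63 66 67
scene front y 110 75 71 77 86 83 83 83 84 94 102 107
scene right x -190 165 168 172 115 40 9 18 19 21
scene right x -170 169 177 167 104 23 12 14 23 25
scene right x -40 174 185 116 48 31 33 35 39 39
scene right x -20 38 30 40 43 39 38 35 22 16
top front y -110 139 139 138 137 131 112 81 50 36 38 39
top front y -85 137 139 137 137 131 110 78 47 38 41 44
top front y -60 137 138 140 139 132 111 75 45 37 45 60
top front y 60 137 140 137 139 130 106 73 47 43 50 62
top front y 85 140 137 138 137 128 104 71 47 41 48 58
top front y 110 138 139 139 136 129 106 72 49 41 40 40
top right x -190 102 100 102 98 86 67 48 40 40
top right x -170 102 101 101 100 88 68 49 40 37
top right x -40 102 101 101 100 91 72 52 38 39
top right x -20 103 101 100 99 90 71 52 40 41
```

```bash
python3 - <<'E'
from h import *
th=np.linspace(0,2*np.pi,40)
exp=dict(green_rear=(-37,55),green_front=(-106,55),amber=(-61,-55))
for n in("scene","top"):
    c=cams.camera(n);im=cv2.cvtColor(c["image"],cv2.COLOR_RGB2HSV);cv2.imwrite(f"pics/fin_{n}.png",c["image"][:,:,::-1])
    for k,(x,y) in exp.items():
        m=cv2.inRange(im,(55,90,30),(92,255,255)) if k[0]=="g" else cv2.inRange(im,(4,195,60),(14,255,255))
        best=[]
        for dx in range(-12,13,2):
            for dy in range(-12,13,2):
                P=place(RACK,np.c_[x+dx+29*np.cos(th),y+dy+29*np.sin(th),0*th+200])
                d=np.zeros((420,560),np.uint8);cv2.fillConvexPoly(d,np.round(proj(c,P)*16).astype(int),255,8,4)
                best.append((((d>0)&(m>0)).sum()/(d>0).sum(),dx,dy))
        b=np.array(best);top=b[b[:,0]>b[:,0].max()-.02];at0=[r for r in best if r[1]==r[2]==0]
        print(n,k,"at expected %.2f"%at0[0][0],"best %.2f"%b[:,0].max(),"mean offset",top[:,1:].mean(0))
print(manip.read_state()["wrist_force"],manip.read_state()["clock"])
# bystanders: image change vs start
for n,r in(("top",(145,230,125,175)),("top",(310,350,140,182))):
    a=cv2.imread(f"pics/{n}0.png").astype(int);e=cv2.imread(f"pics/fin_{n}.png").astype(int)
    print("bystander diff px",(np.abs(a-e).max(2)[r[2]:r[3],r[0]:r[1]]>40).sum() if r[0]>300 else (np.abs(a-e).max(2)[160:232,125:170]>40).sum())
E
```

```text
scene green_rear at expected 0.94 best 0.95 mean offset [ 2.154 -2.923]
scene green_front at expected 0.93 best 0.94 mean offset [-1. -2.]
scene amber at expected 0.94 best 0.94 mean offset [ 0. -1.]
top green_rear at expected 0.86 best 0.86 mean offset [-1.455 -2.545]
top green_front at expected 0.89 best 0.91 mean offset [-0.4 -2.8]
top amber at expected 0.06 best 0.10 mean offset [-8.6 -5.6]
[ 0.766 -0.351  0.364] 54.675
bystander diff px 0
bystander diff px 0
```

```bash
python3 -c "
from cell import job
print(job.sign_off())"
```

```text
the job is handed in; nothing more can be done
None
```

The job is handed in, with no verdict returned: the tray is flush in its corner after I pushed it home a second time (a knock had moved it back about 25 mm), two green goblets hang in the left channel and the only amber one on the mat hangs in the right. The amber's final position is confirmed in the scene view only.

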